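# Uncover and level the carat scale

### The job

Get the jeweller's carat scale ready to weigh. First squeeze in the two red spring tabs of the tinted pan cover, lift the cover off and lay it the right way up in the steel tray; then push the wooden wedge, thin end first, under the middle of the scale's low front edge until the scale stands level, and let go of it there. Leave the scale standing where it is and do not disturb the loupe, brass block, glue bottle and green mould that stand near it.

Things in the scene. Friction and masses are not known exactly. Their poses are not given: they have to be found in the camera images.
- scale: loose grey carat scale, about 0.7 kg. Origin: centre of the housing's flat underside; x from the front (key panel, display) to the back, y to the left seen from the front, z up. Housing 130 (x) by 96 (y) by 30 (z); deck at z 30; pan centre at x 18, y 0. It leans forward 3 to 5 degrees, as its front feet are lost. Level when z is vertical
- scale_front_edge (a point): middle of the housing's lower front edge (scale frame -65, 0, 0; same axes), 4 to 5 above the bench at first. Bare bosses of the lost feet (x -58, y -36 and +36, 12 across) reach 5 below the underside and stand on the bench; the wedge goes in the 60 wide gap between them. Lifting this edge tips the scale up about its back feet
- scale_feet_line (a point): point of the underside midway between the scale's back feet (scale frame 52, 0, 0; same axes). The two back feet (y -36 and +36) are screw feet seized 11 to 15 below the underside, differing between starts
- cover_middle (a point): centre, half-way up, of the loose tinted clear pan cover, 55 (x) by 51 (y) by 44 high, 70 g, an open-bottomed box standing on the scale's deck over the pan's 12.5 high round pedestal (45 across); axes as the scale's at first. A red spring tab stands on each of its y sides: grasped across y over both tabs it is 66 wide, 57 with both pressed in
- tab_minus_face (a point): outer face of the red spring tab on the cover's -y side, 33 from its middle; 22 wide (x), from 2 to 38 above the cover's rim, point 24 above the rim; axes as the cover. Pressed 4.5 towards the cover (2 N to start, 6 N fully in) it frees the hook at its foot from under a lip on the scale's deck, 7.5 high, just outward of the tab: keep fingertips over 8 above the deck
- tab_plus_face (a point): the same for the like tab on the cover's +y side. With the tabs out the cover stays latched and pulling it up lifts the scale; with both pressed in it lifts straight off along its z
- wedge_heel (a point): centre, half-way up, of the upright heel of the loose beech wedge, about 60 g; the heel is 16 long (x), 26 wide (y), 36 high, for gripping across y. x points along the wedge to its thin end. The wedge is 96 long, 26 wide, underside flat; from the heel's front the ramp falls evenly from 20 to 2 thick over 80 (0.225 per mm)
- wedge_tip (a point): middle of the wedge's thin end, 1 above its underside, 88 ahead of the heel's centre; same axes as the heel
- tray: fixed open steel tray, 149 (x) by 196 (y) outside at the rim, 27 high, origin at the centre of its underside, z up; flat floor 2 above the bench, free area about 98 (x) by 152 (y)
- loupe_mid (a point): centre of the loose black eye loupe, 34 across, 30 high, beside the scale on its +y side, a bystander
- dapping_block_mid (a point): centre of the loose brass-coloured dapping block, a 42 cube, near the scale's -y front corner, a bystander
- glue_bottle_mid (a point): centre (half-way up) of the loose white glue bottle with blue nozzle, 29 across, 79 high, upright, behind the wedge, a bystander
- green_mould_mid (a point): centre of the loose green rubber mould, 40 by 50 by 18, behind the wedge, a bystander

How it is judged:
By the outcome, as a careful person would: the job done as asked, in the order asked, and still so for the second after the job is handed in, with the robot touching nothing.
It also fails if it takes over 56 s, if anything falls off the work surface, if the arm or the gripper's body presses on something with over 40 N, if the wrist force passes 120 N, or if a joint passes its speed limit or range.

### The arm

A 7-joint arm with a two-finger parallel gripper is mounted at the origin on a cart in front of the work surface, level with it; the furniture and walls round the work are solid. World frame = base frame: x ahead of the robot, y to its left, z up, the work surface at z = 0. Lengths are in m, angles in degrees, forces in N, time in s.
With the tool pointing down it reaches from about 0.4 to 0.85 m from the base axis. Payload 10.4 kg.
Tool frame: the origin (TCP) lies at the very end of the fingers, on their centre line; the grasp point (between the pads) lies 19 mm behind it; x points along the fingers, y is the direction in which the jaws open and shut, and the axes are right-handed (so a half turn about x gives the same grasp; the last joint's range is limited). The gripper opens to 85 mm and grips with 20 to 120 N. Pads are 22 mm wide; open, the fingers measure 114 mm over their backs; the gripper's body (76 mm by 85 mm) begins 54 mm behind the grasp point. The pads swing forward as they close: fully open they stand 13 mm farther back than shut.
Start: joints at [75.252, 19.034, -3.707, 83.658, 1.238, 77.344, -5.071], TCP at [0.145, -0.608, 0.231] pointing down, gripper open.
Joint ranges: [-148.97, 148.97], [-28.65, 121.19], [-84.17, 76.75], [9.2, 138.47], [-72.65, 252.65], [3.7, 117.97], [-149.18, 149.18]. Speed limits (degrees/s): [127.2, 127.2, 159.86, 159.86, 180, 180, 180].

### API

Orientations are given as [roll, pitch, yaw] about the fixed x, y, z axes, in that order (R = Rz(yaw) Ry(pitch) Rx(roll)).
In Python, from workcell import * gives the robot as it stands. The module is installed in compiled form; this text tells all that it offers.
- The arm moves only by the shell command python3 -m pendant 'ROWS'. ROWS is JSON, a list of rows, each a list of 5 numbers: the shift along the tool's x, y, z in cm, then the turn about the tool's x in rad, then the closure, from 0 (fully open) to 1 (shut). A call has 1 to 12 rows; each row shifts and turns the pose as measured when the row begins, along the tool's axes as they then stand; what a row does not reach is not made up. A row lasts 1/8 s, in which the tool goes at most 62.5 mm and 10.7 degrees, less where a joint would pass 70% of its speed; a pose out of reach is approached as far as the arm can. A call with a gripper value outside its range is refused whole. The fingers move at their own pace and stop on an object; the grip force is fixed at half the most. Time passes only in rows, so rows that do not move let the fingers close. It gives the time, the measured TCP pose, the force and the opening at its end, in the units of the state.
- state(): the state, without advancing time (a new reading comes with each control period).
- read_camera(name): name is "scene" or "top" or "wrist"; returns a dict with "color" (420x560x3 uint8, red, green, blue), "depth" (420x560 float32, m along the optical axis (not along the pixel's ray), 0 where there is no reading), "fov_y" (degrees; the focal length in pixels is half the picture's height over the tangent of half this angle, whatever the lens; pixels are square), "cx", "cy" (the principal point, pixels), "k1" (the pictures are not rectified: a ray, as slopes to the right and down, at radius r is drawn at 1 + k1 r^2 times it, then the intrinsics apply), "rvec" (rotation vector, rad) and "tvec" (3), from world to camera coordinates, as OpenCV has them. Camera axes: x right, y down, z forward; pixel columns grow to the right and rows downward; lengths in m; the calibration is good to about 2 mm. A picture is of the moment at which its call begins.
- close_job(): hands the job in, once; it reports no verdict.
Trained networks look in a picture, given as the dict that the camera call returned (one of the last four; its "shot" number tells which), for a name from the list of things; names that differ only in an ending like _2 or _b are one class to them, and where a whole thing is asked for, a point or a joint stands for the part that bears it (a point fixed in the world has none). Each returns a list of dicts, best first, with "confidence" (0 to 1); they miss things now and then, are a little off and sometimes report something else, mostly with a low value. They report only what shows in the picture. A call takes as long as a camera call.
- outline_of(picture, name): "pixels" (420x560 bool, what is visible of it) and "box" ([left, top, right, bottom] in pixels, round what is visible of it).
The state is a dict: "time_s": time; "joint_positions": joint angles; "joint_velocities": joint speeds; "joint_efforts": joint torques, N m; "tcp_pos": TCP position; "ee_rot": TCP orientation; "force": force on the tool from outside, world axes, zero at the start; "wrist_torque": the same for the moment, N m; "opening": finger opening in m.
Only numpy, scipy, OpenCV 4.12 (cv2) and the standard library are available. Lean on these libraries where they do the work, as an engineer would, in place of code of your own. Each camera call takes 0.05 s, during which the arm holds its last target.

## Working session

There is one attempt and no reset: what is moved stays moved. The work goes in short steps, Python scripts to look and compute and a shell command to move; the robot and the scene stay as the last step left them, time stands still between calls to the robot, and variables do not carry over. Pictures are saved under pics/ and viewed, and the job is handed in when it is done.

```bash
mkdir -p pics; cat > h.py <<'E'
from workcell import *
import numpy as np, cv2
from scipy.spatial.transform import Rotation as Rn
def K(p):
    f=p["color"].shape[0]/2/np.tan(np.radians(p["fov_y"])/2)
    return np.array([[f,0,p["cx"]],[0,f,p["cy"]],[0,0,1]])
def D(p): return np.array([p["k1"],0,0,0,0],float)
def save(p,n): cv2.imwrite("pics/"+n,p["color"][:,:,::-1])
def pts(p,mask):
    v,u=np.nonzero(mask&(p["depth"]>0)); d=p["depth"][v,u]
    if len(u)==0: return np.zeros((0,3))
    n=cv2.undistortPoints(np.stack([u,v],1).astype(np.float64)[:,None],K(p),D(p))[:,0]
    c=np.c_[n*d[:,None],d]
    R=cv2.Rodrigues(np.array(p["rvec"],float))[0]
    return (c-np.array(p["tvec"]).ravel())@R
def proj(p,X):
    return cv2.projectPoints(np.array(X,float).reshape(-1,1,3),np.array(p["rvec"],float),np.array(p["tvec"],float),K(p),D(p))[0][:,0]
def pt(p,u,v):
    m=np.zeros(p["depth"].shape,bool); m[v,u]=1; return pts(p,m)
E
python3 - <<'E'
from h import *
print(state())
for n in ["scene","top","wrist"]:
    p=read_camera(n); save(p,n+"0.png"); print(n,p["fov_y"],p["k1"],p["shot"],-cv2.Rodrigues(np.array(p["rvec"]))[0].T@np.array(p["tvec"]).ravel())
    np.savez(n+"0.npz",**p)
    if n!="wrist":
      for o in ["scale","cover_middle","tab_minus_face","wedge_heel","tray","loupe_mid","dapping_block_mid","glue_bottle_mid","green_mould_mid"]:
        r=outline_of(p,o)
        for q in r[:2]:
            X=pts(p,q["pixels"]); 
            print(o,round(q["confidence"],2),q["box"],len(X),np.round(np.percentile(X,[3,50,97],axis=0),3).tolist() if len(X) else "")
E
```

```text
{'time_s': 0.0, 'joint_positions': array([75.25207448, 19.07254345, -3.70550946, 83.70756458,  1.23797777,
       77.34236391, -5.07142147]), 'joint_velocities': array([-0.04459311, -0.01435404,  0.01121715, -0.04567603,  0.00227879,
       -0.00529989, -0.00842628]), 'joint_efforts': array([ 5.35343970e-04, -6.25445938e+01,  4.95422271e-02, -3.91600156e+01,
        1.62740622e-02,  1.00633103e-02,  2.32782054e-05]), 'tcp_pos': array([ 0.14529298, -0.60748434,  0.23049667]), 'ee_rot': array([-86.71998493,  89.91737761, 106.73219287]), 'force': array([-0.8470275 ,  0.33350645, -0.23158925]), 'wrist_torque': array([ 0.02275977, -0.02631035, -0.01668188]), 'opening': 0.08538332268335837}
scene 48.7463024679284 -0.1554750507419625 1 [0.06544412 0.30528094 0.47290713]
scale 0.86 [200.3, 276.3, 283.9, 339.9] 2413 [[0.44, -0.156, 0.014], [0.474, -0.051, 0.036], [0.522, -0.02, 0.045]]
cover_middle 0.74 [216.3, 262.4, 264.7, 309.1] 1835 [[0.465, -0.105, 0.045], [0.487, -0.064, 0.078], [0.525, -0.045, 0.086]]
cover_middle 0.21 [284.4, 227.8, 305.3, 270.4] 594 [[0.527, -0.311, -0.001], [0.561, 
[... 1839 characters left out ...]
id 0.64 [225.1, 255.2, 240.7, 270.5] 247 [[0.419, -0.172, 0.001], [0.433, -0.156, 0.017], [0.449, -0.142, 0.032]]
loupe_mid 0.55 [163.2, 191.6, 241.7, 256.2] 2025 [[0.449, -0.162, 0.029], [0.51, -0.117, 0.039], [0.56, -0.034, 0.047]]
dapping_block_mid 0.64 [203.8, 148.1, 233.9, 174.8] 496 [[0.611, -0.156, 0.009], [0.632, -0.134, 0.04], [0.654, -0.112, 0.045]]
glue_bottle_mid 0.51 [312.2, 119.5, 327.3, 134.8] 241 [[0.695, -0.347, 0.001], [0.704, -0.332, 0.048], [0.721, -0.32, 0.074]]
green_mould_mid 0.63 [257.4, 118.0, 286.9, 144.5] 482 [[0.677, -0.261, -0.001], [0.698, -0.238, 0.018], [0.722, -0.213, 0.021]]
wrist 65.13054094388247 0.014143799618499226 3 [ 0.22522129 -0.58867601  0.37430319]
```

```bash
python3 - <<'E'
import cv2
for n,(a,b,c,d) in {"top0":(100,290,130,440),"scene0":(170,350,180,440)}.items():
    im=cv2.imread(f"pics/{n}.png")[a:b,c:d]; cv2.imwrite(f"pics/{n}c.png",cv2.resize(im,None,fx=2.5,fy=2.5,interpolation=cv2.INTER_CUBIC))
E
```

```text
(no output)
```

View pics/top0c.png

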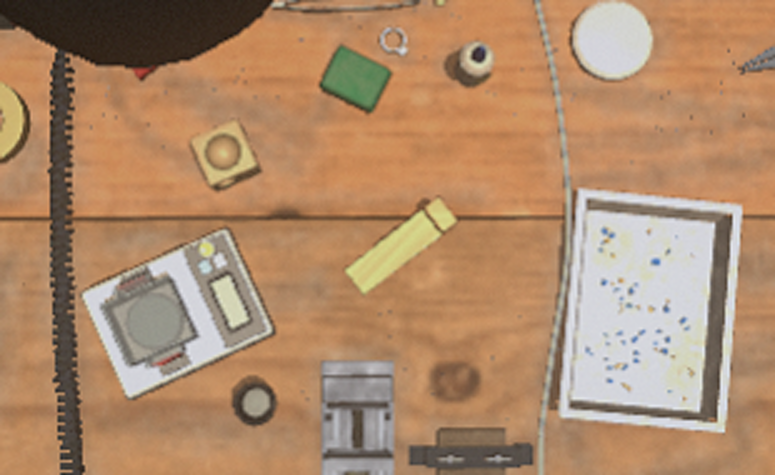

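View pics/scene0c.png

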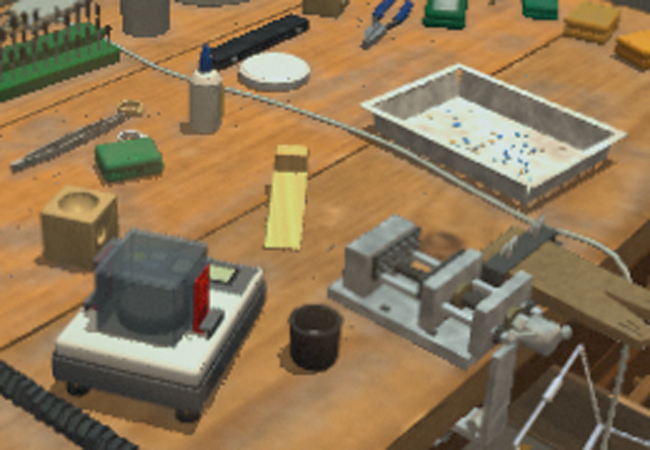

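View pics/wrist0.png

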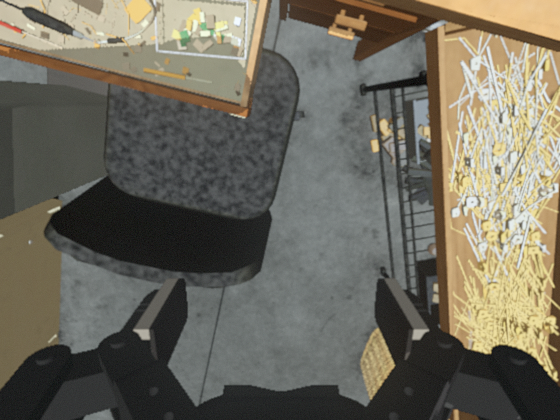

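View pics/top0.png

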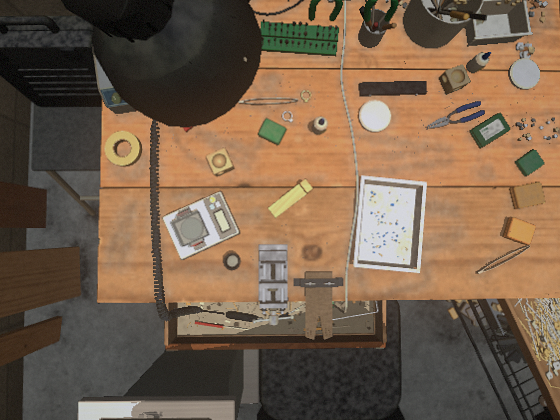

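Top view (full picture): the scale is at about (200,225) with its display to the right (front toward −y). The wedge is at (290,198), heel at upper right, tip toward the scale. The tray is at (390,223), and a lamp hangs at (175,60).

```bash
python3 - <<'E'
from h import *
s=state(); R=Rn.from_euler("xyz",s["ee_rot"],degrees=True).as_matrix(); print("toolR\n",R.round(3))
p=dict(np.load("top0.npz",allow_pickle=True)); p={k:(v.item() if v.shape==() else v) for k,v in p.items()}
# lamp
m=np.zeros((420,560),bool); m[0:125,95:260]=1
X=pts(p,m); L=X[X[:,2]>0.1]; print("lamp",np.percentile(L,[1,50,99],axis=0).round(3), L[:,2].min())
hp=[] 
X=pts(p,np.ones((420,560),bool)); X=X[(X[:,0]>.3)&(X[:,0]<.85)&(X[:,1]>-.7)&(X[:,1]<.1)]
H=X[(X[:,2]>.08)]; 
for a in np.arange(.3,.85,.05):
  print(round(a,2),[round(float(np.r_[0,X[(X[:,0]>=a)&(X[:,0]<a+.05)&(X[:,1]>=b)&(X[:,1]<b+.05),2]].max()),2) for b in np.arange(-.6,.1,.05)])
q=read_camera("top")
import sys
for n,lo,hi in [("scale",.025,.05),("cover_middle",.07,.1),("wedge_heel",.003,.05),("tray",.018,.035)]:
    r=outline_of(q,n)[0]; print(n,r["confidence"]); Y=pts(q,r["pixels"]); Y=Y[(Y[:,2]>lo)&(Y[:,2]<hi)]
    print(cv2.minAreaRect(Y[:,:2].astype(np.float32)*1000), np.median(Y[:,2]))
    if n=="scale":
        A=np.c_[Y[:,:2],np.ones(len(Y))]; 
        for _ in range(5):
            c=np.linalg.lstsq(A,Y[:,2],rcond=None)[0]; e=Y[:,2]-A@c; k=abs(e)<.003; A,Y=A[k],Y[k]
        print("plane",c,np.degrees(np.arctan(np.hypot(*c[:2]))),np.degrees(np.arctan2(c[1],c[0])),len(Y))
E
```

```text
toolR
 [[ 0.     0.233 -0.973]
 [-0.    -0.973 -0.233]
 [-1.     0.    -0.   ]]
lamp [[ 0.631 -0.221  0.362]
 [ 0.685 -0.14   0.444]
 [ 0.75  -0.05   0.541]] 0.33223856142704605
0.3 [0.0, 0.0, 0.0, 0.0, 0.02, 0.02, 0.05, 0.06, 0.0, 0.0, 0.0, 0.02, 0.0, 0.0]
0.35 [0.0, 0.01, 0.0, 0.0, 0.04, 0.04, 0.05, 0.05, 0.01, 0.0, 0.0, 0.02, 0.02, 0.01]
0.4 [0.0, 0.03, 0.03, 0.03, 0.02, 0.02, 0.05, 0.05, 0.03, 0.03, 0.05, 0.03, 0.02, 0.01]
0.45 [0.0, 0.03, 0.01, 0.03, 0.01, 0.0, 0.05, 0.05, 0.04, 0.09, 0.09, 0.05, 0.03, 0.01]
0.5 [0.03, 0.03, 0.01, 0.03, 0.0, 0.0, 0.01, 0.01, 0.04, 0.09, 0.09, 0.09, 0.02, 0.01]
0.55 [0.03, 0.03, 0.03, 0.03, 0.0, 0.04, 0.04, 0.01, 0.0, 0.04, 0.04, 0.02, 0.02, 0.0]
0.6 [0.01, 0.01, 0.03, 0.03, 0.0, 0.0, 0.0, 0.0, 0.43, 0.44, 0.43, 0.02, 0.03, 0.02]
0.65 [0.0, 0.0, 0.0, 0.01, 0.0, 0.05, 0.02, 0.43, 0.47, 0.55, 0.55, 0.44, 0.03, 0.02]
0.7 [0.01, 0.0, 0.02, 0.02, 0.01, 0.08, 0.02, 0.44, 0.47, 0.53, 0.46, 0.44, 0.07, 0.09]
0.75 [0.01, 0.02, 0.02, 0.02, 0.01, 0.01, 0.01, 0.44, 0.44, 0.0, 0.0, 0.0, 0.0, 0.09]
0.8 [0.28, 0.28, 0.02, 0.3, 0.27, 0.3, 0.25, 0.0, 0.0, 0.0, 0.0, 0.0, 0.0, 0.09]
scale 0.72
((505.5496826171875, -95.86698913574219), (95.47308349609375, 127.66996002197266), 24.61518096923828) 0.03908646488447477
plane [-0.02226944  0.05305394  0.05643431] 3.2930670036266925 112.77027103658509 1679
cover_middle 0.56
((499.0528564453125, -81.616943359375), (66.42113494873047, 55.18880081176758), 24.16686248779297) 0.08448161738314944
wedge_heel 0.77
((560.1448364257812, -273.23944091796875), (26.11916732788086, 93.67428588867188), 37.237979888916016) 0.013345316047967973
tray 0.83
((506.19244384765625, -477.3352355957031), (139.1684112548828, 187.4813690185547), 84.36697387695312) 0.026530147775483036
```

```bash
python3 -m pendant '[[0,-3.9,-4.2,0,0],[0,-3.9,-4.2,0,0],[0,-3.9,-4.2,0,0],[0,-3.9,-4.2,0,0],[0,-3.9,-4.2,0,0],[0,-3.9,-4.2,0,0],[0,-3.9,-4.2,0,0],[0,-3.9,-4.2,0,0]]'; python3 -c "
from h import *
print(state()['joint_positions'])"
```

```text
time_s: 2.3
tcp_pos: [0.4049, -0.2186, 0.2311]
ee_rot: [91.1, 89.7, -75.9]
force: [1.6, -0.9, -0.4]
opening: 0.0852
[ 4.93214550e+01 -6.94284554e-01 -2.63181380e+01  1.06328738e+02
 -1.05027766e-01  7.41369900e+01 -5.39651509e+01]
```

```bash
python3 -m pendant '[[0,-3.7,-4.1,0,0],[0,-3.7,-4.1,0,0],[0,-3.0,-3.4,0,0],[0,0,0,0.18,0],[0,0,0,0.18,0],[0,0,0,0.18,0]]'; python3 -c "
from h import *
s=state();print(s['joint_positions']);print(Rn.from_euler('xyz',s['ee_rot'],degrees=True).as_matrix().round(3))"
```

```text
time_s: 3.05
tcp_pos: [0.4991, -0.0809, 0.232]
ee_rot: [156.0, 89.6, -42.3]
force: [0.7, 0.1, 0.1]
opening: 0.0855
[  36.2468582     6.07195889  -34.26355111  100.11629984    3.78860552
   74.60902482 -107.18909251]
[[ 0.005 -0.315 -0.949]
 [-0.004 -0.949  0.315]
 [-1.     0.003 -0.006]]
```

```bash
python3 -m pendant '[[0,0,0,-0.186,0],[0,0,0,-0.186,0],[0,0,0,-0.186,0],[0,0,0,-0.186,0],[0,0,0,-0.186,0],[0,0,0,-0.186,0],[0,0,0,-0.186,0],[0,0,0,-0.186,0],[0,0,0,-0.186,0],[0,0,0,-0.186,0],[0,0,0,-0.186,0],[0,0,0,-0.186,0]]'; python3 - <<'E'
from h import *
s=state();print(s['joint_positions']);R=Rn.from_euler('xyz',s['ee_rot'],degrees=True).as_matrix();print(R.round(3),np.degrees(np.arctan2(R[1,1],R[0,1])))
p=read_camera("wrist"); save(p,"w1.png"); np.savez("w1.npz",**p)
for n in ["scale","cover_middle","tab_minus_face","tab_plus_face"]:
    for r in outline_of(p,n)[:2]:
        Y=pts(p,r["pixels"]); print(n,r["confidence"],r["box"],np.percentile(Y,[3,50,97],axis=0).round(3).tolist() if len(Y) else 0)
E
```

```text
time_s: 4.55
tcp_pos: [0.4992, -0.081, 0.2333]
ee_rot: [27.3, 89.5, -42.2]
force: [0.6, -0.8, -0.2]
opening: 0.0851
[ 43.51334079   6.83670579 -42.20235508  99.78892536   5.11565529
  74.78549011  20.69811171]
[[ 0.007  0.937  0.35 ]
 [-0.006  0.35  -0.937]
 [-1.     0.004  0.008]] 20.496729245335807
scale 0.85 [229.7, 134.1, 325.3, 251.7] [[0.446, -0.157, 0.03], [0.504, -0.084, 0.039], [0.558, -0.027, 0.048]]
scale 0.22 [252.5, 294.7, 290.1, 365.9] [[0.528, -0.312, 0.001], [0.563, -0.278, 0.013], [0.592, -0.237, 0.037]]
cover_middle 0.72 [242.9, 157.4, 314.6, 220.3] [[0.467, -0.107, 0.052], [0.496, -0.076, 0.084], [0.526, -0.049, 0.087]]
cover_middle 0.64 [342.0, 379.7, 370.5, 406.5] [[0.693, -0.34, 0.003], [0.701, -0.324, 0.021], [0.716, -0.321, 0.043]]
tab_minus_face 0.74 [348.9, 235.8, 393.6, 283.3] [[0.606, -0.154, 0.004], [0.628, -0.127, 0.036], [0.65, -0.107, 0.043]]
```

View pics/w1.png

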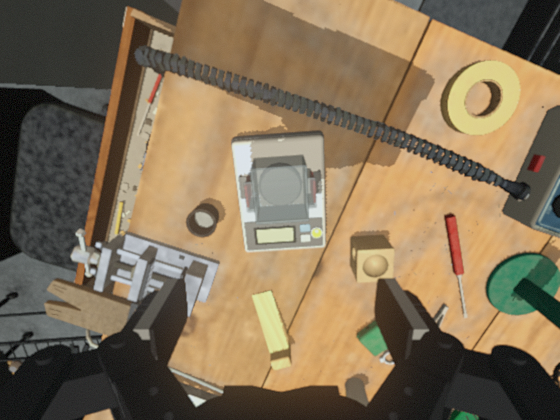

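Wrist view: the scale is upright at (280,190), with red tabs at about (248,192) and (314,185). The wedge is at (270,330) and the brass block at (375,260). Next I'll refine yaw, tilt and cover centre.

```bash
python3 - <<'E'
from h import *
p=read_camera("wrist")
im=cv2.cvtColor(p["color"],cv2.COLOR_RGB2HSV)
c=p["color"].astype(int)
red=(c[:,:,0]-c[:,:,1]>25)&(c[:,:,0]-c[:,:,2]>15)
X0=[]
for (u0,u1) in [(238,258),(303,325)]:
    m=np.zeros_like(red); m[165:215,u0:u1]=red[165:215,u0:u1]; Y=pts(p,m); Y=Y[Y[:,2]>.05]; X0.append(Y); print(len(Y),np.median(Y,axis=0).round(4),np.percentile(Y,[5,95],axis=0).round(3).tolist())
a,b=[np.median(y,axis=0) for y in X0]; print("mid",(a+b)/2,"ang",np.degrees(np.arctan2((b-a)[1],(b-a)[0])),"dist",np.linalg.norm(b-a))
r=outline_of(p,"scale")[0]; Y=pts(p,r["pixels"]); Y=Y[(Y[:,2]>.025)&(Y[:,2]<.052)]
rc=cv2.minAreaRect(Y[:,:2].astype(np.float32)*1000);print(rc)
A=np.c_[Y[:,:2],np.ones(len(Y))]; Z=Y
for _ in range(8):
    k=np.linalg.lstsq(A,Z[:,2],rcond=None)[0]; e=Z[:,2]-A@k; g=abs(e)<.002; A,Z=A[g],Z[g]
print("plane",k,np.degrees(np.arctan(np.hypot(*k[:2]))),np.degrees(np.arctan2(k[1],k[0])),len(Z),"deck z at cover",k@[(a+b)[0]/2,(a+b)[1]/2,1])
r=outline_of(p,"cover_middle")[0]; Y=pts(p,r["pixels"]); Y=Y[(Y[:,2]>.075)&(Y[:,2]<.1)]
print(cv2.minAreaRect(Y[:,:2].astype(np.float32)*1000),np.median(Y[:,2]))
# bench plane check
m=np.zeros_like(red); m[280:300,230:245]=1; print("bench",np.median(pts(p,m),axis=0))
# zoom
I=cv2.resize(p["color"][120:265,215:340,::-1],None,fx=4,fy=4,interpolation=cv2.INTER_CUBIC); cv2.imwrite("pics/w1c.png",I)
# fingertip position in tool frame
s=state(); R=Rn.from_euler('xyz',s['ee_rot'],degrees=True).as_matrix()
P=pts(p,np.ones_like(red)); T=(P-s['tcp_pos'])@R
k=(T[:,0]>-.08)&(abs(T[:,1])<.08)&(abs(T[:,2])<.02); T=T[k]; print("fingers",T[:,0].max(), np.percentile(T[T[:,0]>T[:,0].max()-.006],[0,50,100],axis=0).round(4).tolist())
E
```

```text
39 [ 0.4681 -0.0914  0.0828] [[0.465, -0.1, 0.082], [0.473, -0.085, 0.084]]
36 [ 0.5251 -0.065   0.0826] [[0.522, -0.074, 0.077], [0.529, -0.057, 0.084]]
mid [ 0.49659517 -0.07820211  0.08267837] ang 24.78828232900675 dist 0.06286464770476745
((504.3801574707031, -94.21810913085938), (94.91743469238281, 129.0467529296875), 24.70426368713379)
plane [-0.02246797  0.04362845  0.05541214] 2.8094758691954165 117.24776077912688 4046 deck z at cover 0.040842816987840674
((497.5415954589844, -80.76565551757812), (65.8107681274414, 55.593021392822266), 24.507123947143555) 0.08439917914939511
bench [ 0.49635748 -0.24413323 -0.00050491]
fingers 0.23646738461858965 [[0.2308, -0.08, -0.02], [0.2337, 0.0518, -0.0005], [0.2365, 0.0799, 0.02]]
```

View pics/w1c.png

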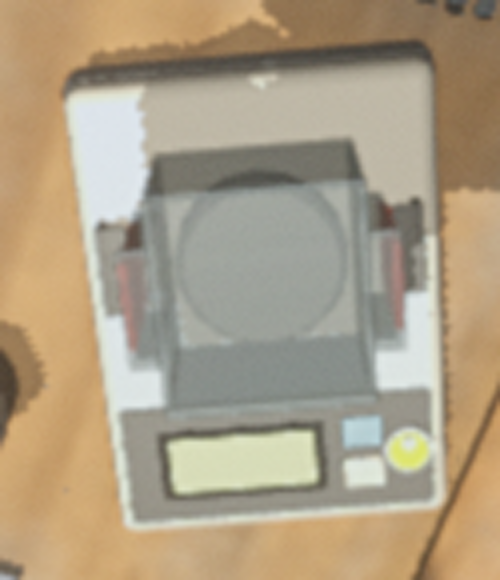

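```bash
python3 - <<'E'
from h import *
p={k:(v.item() if v.shape==() else v) for k,v in np.load("w1.npz").items()}
s=state(); R=Rn.from_euler('xyz',s['ee_rot'],degrees=True).as_matrix(); print(s["time_s"],s["tcp_pos"])
P=pts(p,np.ones((420,560),bool)); T=(P-s['tcp_pos'])@R
for sg in (-1,1):
  k=(T[:,0]>-.06)&(T[:,0]<.03)&(T[:,1]*sg>.0)&(T[:,1]*sg<.09)&(abs(T[:,2])<.03); t=T[k]; print(len(t),t[:,0].max())
  for a in np.arange(-.06,.02,.005):
    q=t[(t[:,0]>=a)&(t[:,0]<a+.005)]
    if len(q): print(round(a,3),len(q),q.min(0).round(3)[1:],q.max(0).round(3)[1:])
E
```

```text
4.95 [ 0.49923875 -0.08093851  0.23325029]
3971 -0.013209866149785579
-0.06 628 [-0.074 -0.014] [-0.043 -0.005]
-0.055 466 [-0.064 -0.012] [-0.043  0.002]
-0.05 443 [-0.058 -0.012] [-0.043  0.008]
-0.045 561 [-0.058 -0.012] [-0.043  0.011]
-0.04 478 [-0.057 -0.012] [-0.043  0.012]
-0.035 445 [-0.058 -0.012] [-0.043  0.011]
-0.03 383 [-0.058 -0.012] [-0.043  0.012]
-0.025 328 [-0.057 -0.012] [-0.043  0.011]
-0.02 207 [-0.054 -0.011] [-0.043  0.011]
-0.015 32 [-0.044 -0.009] [-0.044  0.007]
4066 -0.012573927417577485
-0.06 671 [ 0.04  -0.015] [ 0.071 -0.007]
-0.055 455 [ 0.041 -0.013] [0.06  0.001]
-0.05 450 [ 0.041 -0.013] [0.055 0.007]
-0.045 548 [ 0.041 -0.013] [0.055 0.01 ]
-0.04 498 [ 0.041 -0.013] [0.055 0.011]
-0.035 462 [ 0.041 -0.013] [0.056 0.012]
-0.03 388 [ 0.041 -0.012] [0.055 0.011]
-0.025 338 [ 0.041 -0.013] [0.055 0.011]
-0.02 218 [ 0.041 -0.012] [0.053 0.01 ]
-0.015 38 [ 0.041 -0.01 ] [0.042 0.008]
```

```bash
python3 -m pendant '[[0,0,0,-0.073,0],[4.5,-0.1,-0.2,0,0],[4.5,-0.1,-0.2,0,0],[4.0,0,0,0,0],[0,0,0,0,0]]'; python3 - <<'E'
from h import *
s=state();R=Rn.from_euler('xyz',s['ee_rot'],degrees=True).as_matrix();print(s["tcp_pos"],R.round(4).tolist(),np.degrees(np.arctan2(R[1,1],R[0,1])))
p=read_camera("wrist"); save(p,"w2.png"); np.savez("w2.npz",**p)
E
```

```text
time_s: 5.58
tcp_pos: [0.4976, -0.0792, 0.101]
ee_rot: [29.4, 89.3, -36.7]
force: [-0.1, -0.4, 0.4]
opening: 0.0854
[ 0.49756645 -0.07917649  0.10100599] [[0.0094, 0.9143, 0.4049], [-0.007, 0.4049, -0.9143], [-0.9999, 0.0058, 0.0102]] 23.88836419878551
```

View pics/w2.png

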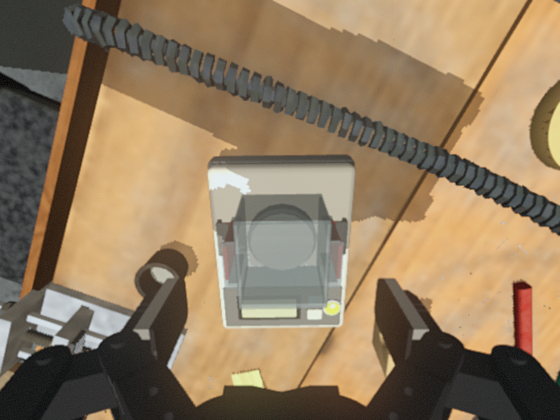

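The cover sits centred between the fingers, with tabs at about (225,250) and (338,248). One closer measurement of deck and tabs before descending.

```bash
python3 - <<'E'
from h import *
p=read_camera("wrist"); s=state(); R=Rn.from_euler('xyz',s['ee_rot'],degrees=True).as_matrix()
c=p["color"].astype(int); red=(c[:,:,0]-c[:,:,1]>25)&(c[:,:,0]-c[:,:,2]>15)
M=[]
for (u0,u1) in [(212,240),(328,352)]:
    m=np.zeros_like(red); m[215:300,u0:u1]=red[215:300,u0:u1]; Y=pts(p,m); Y=Y[Y[:,2]>.06]; T=(Y-s["tcp_pos"])@R
    print(len(Y),np.percentile(Y,[5,50,95],axis=0).round(4).tolist(),"tool",np.percentile(T,[5,50,95],axis=0).round(4).tolist()); M.append(np.median(Y,axis=0))
print("mid",(M[0]+M[1])/2)
r=outline_of(p,"scale"); print([q["confidence"] for q in r]); r=r[0]; Y=pts(p,r["pixels"]); Y=Y[(Y[:,2]>.03)&(Y[:,2]<.052)]
print(cv2.minAreaRect(Y[:,:2].astype(np.float32)*1000))
A=np.c_[Y[:,:2],np.ones(len(Y))]; Z=Y
for _ in range(8):
    k=np.linalg.lstsq(A,Z[:,2],rcond=None)[0]; e=Z[:,2]-A@k; g=abs(e)<.002; A,Z=A[g],Z[g]
print("plane",k,np.degrees(np.arctan(np.hypot(*k[:2]))),np.degrees(np.arctan2(k[1],k[0])),len(Z),"deck z",k@[.497,-.079,1])
m=np.zeros_like(red); m[250:300,195:203]=1; print("bench",np.median(pts(p,m),axis=0))
P=pts(p,np.ones_like(red)); T=(P-s['tcp_pos'])@R
k=(T[:,0]>-.06)&(T[:,0]<.0)&(abs(T[:,1])<.07)&(abs(T[:,1])>.036)&(abs(T[:,2])<.013); print("tip",np.percentile(P[k][:,2],[.5,1,2]))
E
```

```text
101 [[0.4648, -0.1003, 0.0816], [0.4692, -0.0914, 0.0828], [0.4731, -0.0833, 0.0838]] tool [[0.02, -0.0343, -0.011], [0.0211, -0.0335, -0.0016], [0.0224, -0.0327, 0.0082]]
90 [[0.5215, -0.0741, 0.0815], [0.5249, -0.0655, 0.0825], [0.5293, -0.0581, 0.0838]] tool [[0.0206, 0.0277, -0.0109], [0.0219, 0.0284, -0.0027], [0.023, 0.0291, 0.0067]]
mid [ 0.49702597 -0.07843438  0.08269789]
[0.89]
((504.1582946777344, -94.47463989257812), (95.11481475830078, 128.5518341064453), 24.654644012451172)
plane [-0.02316161  0.04738116  0.05618364] 3.0189428010695956 116.05104790911771 7170 deck z 0.040929202575391364
bench [ 4.57717946e-01 -1.58507389e-01 -2.43915348e-04]
tip [0.11709885 0.11799301 0.11929256]
```

```bash
python3 -m pendant '[[2.5,-0.15,-0.2,-0.013,0],[2.4,0,0,0,0],[0.9,0,0,0,0],[0,0,0,0,0]]'; python3 - <<'E'
from h import *
s=state(); R=Rn.from_euler('xyz',s['ee_rot'],degrees=True).as_matrix(); print(s["tcp_pos"],s["force"])
p=read_camera("wrist"); save(p,"w3.png")
P=pts(p,np.ones((420,560),bool)); T=(P-s['tcp_pos'])@R
k=(T[:,0]>-.06)&(T[:,0]<-.008)&(abs(T[:,1])<.07)&(abs(T[:,1])>.036)&(abs(T[:,2])<.013); print("tip",np.sort(P[k][:,2])[:5])
E
```

```text
time_s: 6.22
tcp_pos: [0.5049, -0.0801, 0.0532]
ee_rot: [40.6, 88.2, -24.9]
force: [-0.2, 0.4, 0.7]
opening: 0.0852
[ 0.50486025 -0.08010683  0.05320891] [-0.1678262   0.44024749  0.67523209]
tip [0.0656201  0.06598287 0.06601359 0.06634044 0.06643534]
```

View pics/w3.png

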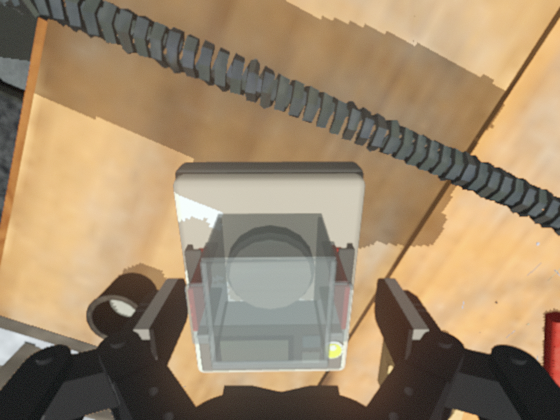

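```bash
python3 - <<'E'
from h import *
s=state(); R=Rn.from_euler('xyz',s['ee_rot'],degrees=True).as_matrix(); print(s["tcp_pos"],R.round(4).tolist()); print(s["joint_positions"]);print(s["joint_efforts"].round(1),s["joint_velocities"].round(2))
E
```

```text
[ 0.50515975 -0.08013006  0.05359014] [[0.0285, 0.9094, 0.415], [-0.013, 0.4155, -0.9095], [-0.9995, 0.0205, 0.0237]]
[ 39.29517158  18.84141746 -40.29594026 111.35950967  15.98435014
  53.45816117  15.77033832]
[ -0.  -46.1  -6.9 -31.1   0.1  -0.1  -0. ] [ 0.15 -0.25 -0.22 -0.09 -0.04 -0.08  0.02]
```

```bash
python3 -m pendant '[[0,-0.35,-0.2,0,0],[0,-0.35,-0.2,0,0]]'; python3 - <<'E'
from h import *
s=state(); R=Rn.from_euler('xyz',s['ee_rot'],degrees=True).as_matrix(); print(s["tcp_pos"],s["force"],R.round(4).tolist()); print(s["joint_positions"]);print(s["joint_efforts"].round(1))
p=read_camera("scene"); save(p,"s3.png")
E
```

```text
time_s: 6.52
tcp_pos: [0.4978, -0.0795, 0.0551]
ee_rot: [41.4, 88.1, -24.0]
force: [-0.8, 0.1, -0.6]
opening: 0.0852
[ 0.49784642 -0.07950048  0.05505577] [-0.78704773  0.06628807 -0.57342185] [[0.0308, 0.9094, 0.4148], [-0.0137, 0.4154, -0.9096], [-0.9994, 0.0224, 0.0253]]
[ 39.88092932  17.72907077 -40.62916115 112.44388834  15.32256503
  53.10110692  16.1863356 ]
[ -0.4 -45.   -6.6 -32.4   0.2  -0.1  -0.1]
```

View pics/s3.png

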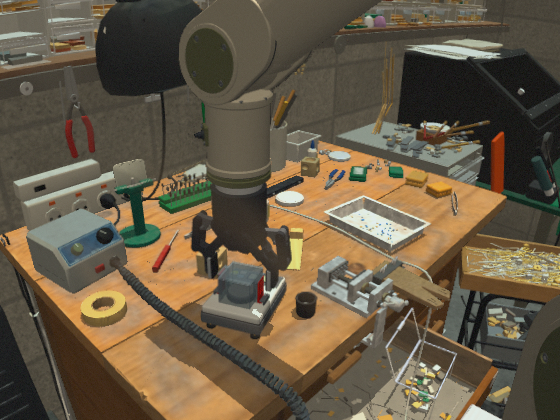

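The gripper straddles the cover at (240,285), free of everything. The lamp at (150,45) is behind the wrist. Descending the rest slowly.

```bash
python3 -m pendant '[[0.6,-0.1,0,0,0],[0.6,-0.1,0,0,0],[0,0,0,0,0]]'; python3 - <<'E'
from h import *
s=state(); R=Rn.from_euler('xyz',s['ee_rot'],degrees=True).as_matrix(); print(s["tcp_pos"],s["force"],R.round(4).tolist()); print(s["joint_positions"]);print(s["joint_efforts"].round(1))
p=read_camera("wrist"); save(p,"w4.png")
c=p["color"].astype(int); red=(c[:,:,0]-c[:,:,1]>25)&(c[:,:,0]-c[:,:,2]>15)
P=pts(p,red); T=(P-s['tcp_pos'])@R
for sg in (-1,1):
    k=(sg*T[:,1]>.02)&(sg*T[:,1]<.04)&(abs(T[:,2])<.03)&(P[:,2]>.055)&(P[:,2]<.09); print(k.sum(),np.percentile(T[k],[5,50,95],axis=0).round(4).tolist(),np.percentile(P[k],[5,50,95],axis=0).round(4).tolist())
E
```

```text
time_s: 6.95
tcp_pos: [0.4955, -0.0808, 0.0421]
ee_rot: [40.4, 88.1, -25.1]
force: [-0.0, -0.0, 0.5]
opening: 0.0856
[ 0.49553335 -0.08076969  0.04213558] [-0.01842196 -0.04617267  0.51968707] [[0.0304, 0.9095, 0.4145], [-0.0142, 0.4151, -0.9097], [-0.9994, 0.0217, 0.0255]]
[ 39.56111454  18.67392796 -40.16760576 113.23054489  16.28090071
  51.63860607  15.53758398]
[  0.  -46.2  -6.9 -31.1   0.2  -0.3  -0.1]
317 [[-0.0424, -0.0285, -0.0136], [-0.0408, -0.0276, -0.0063], [-0.0227, -0.0265, 0.0078]] [[0.4635, -0.0986, 0.0639], [0.4666, -0.0856, 0.0823], [0.4727, -0.0797, 0.0837]]
264 [[-0.0409, 0.0325, -0.0126], [-0.0396, 0.0336, -0.0016], [-0.0336, 0.036, 0.0133]] [[0.5194, -0.0775, 0.0761], [0.5243, -0.0648, 0.0824], [0.5321, -0.0552, 0.0835]]
```

View pics/w4.png

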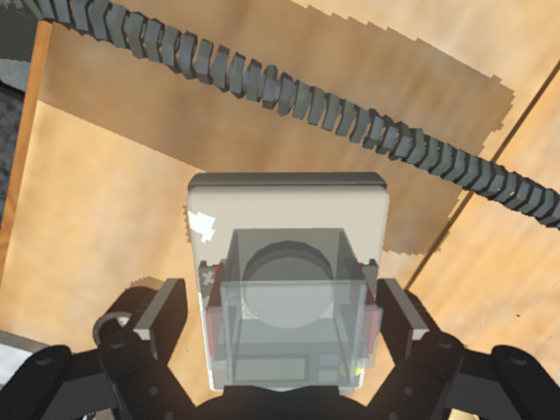

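```bash
python3 -m pendant '[[0,0.35,-0.2,0,0],[0,0,0,0,0.1],[0,0,0,0,0.2]]'; python3 - <<'E'
from h import *
s=state(); R=Rn.from_euler('xyz',s['ee_rot'],degrees=True).as_matrix(); print(s["tcp_pos"],s["force"],s["opening"]); 
p=read_camera("wrist"); save(p,"w5.png")
P=pts(p,np.ones((420,560),bool)); T=(P-s['tcp_pos'])@R
for sg in (-1,1):
  k=(T[:,0]>-.06)&(T[:,0]<.0)&(T[:,1]*sg<.07)&(T[:,1]*sg>s["opening"]/2-.002)&(abs(T[:,2])<.013); print("tip",np.sort(P[k][:,2])[:6], T[k][:,1].min(),T[k][:,1].max())
E
```

```text
time_s: 7.38
tcp_pos: [0.4985, -0.077, 0.0426]
ee_rot: [41.0, 88.1, -24.5]
force: [-0.7, -0.9, 1.0]
opening: 0.0688
[ 0.49854977 -0.07703542  0.04257151] [-0.69656514 -0.93601489  1.04058659] 0.06883076154832843
tip [0.04131422 0.04132269 0.04133464 0.04134531 0.04137104 0.04137669] -0.06779534776780242 -0.03242238683823752
tip [0.04310343 0.04319432 0.04320063 0.04326689 0.04333381 0.0434701 ] 0.03242377396385556 0.06522204167117761
```

View pics/w5.png

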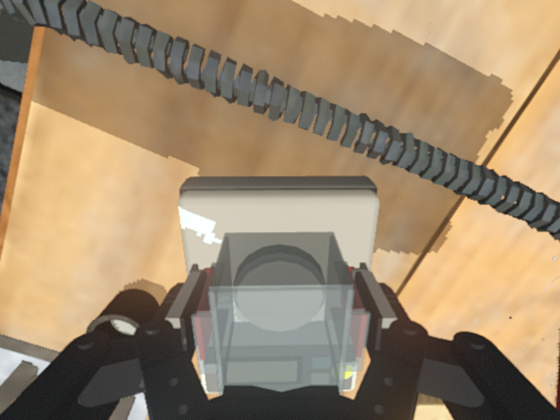

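```bash
python3 -m pendant '[[-0.3,-0.05,0,0,0.2],[0,0,0,0,0.25]]'; python3 - <<'E'
from h import *
s=state(); R=Rn.from_euler('xyz',s['ee_rot'],degrees=True).as_matrix(); print(s["tcp_pos"],s["force"],s["opening"]); 
p=read_camera("wrist"); np.savez("w6.npz",**p)
P=pts(p,np.ones((420,560),bool)); T=(P-s['tcp_pos'])@R
for sg in (-1,1):
  for lo in np.arange(.032,.05,.003):
    k=(T[:,1]*sg>lo)&(T[:,1]*sg<lo+.003)&(T[:,2]<0.012)&(T[:,2]>-.014)&(T[:,0]<.0)&(T[:,0]>-.05); t=T[k]
    print(sg,round(lo,3),k.sum(), np.sort(t[:,0])[-3:].round(4) if k.sum() else "", P[k][:,2].min().round(4) if k.sum() else "")
E
```

```text
time_s: 7.68
tcp_pos: [0.4983, -0.0771, 0.0462]
ee_rot: [41.3, 88.0, -24.2]
force: [0.3, 0.0, 4.5]
opening: 0.0641
[ 0.49828307 -0.07714953  0.04619511] [0.269198   0.00949739 4.5213199 ] 0.06405633161701707
-1 0.032 981 [-0.003  -0.0025 -0.0023] 0.0474
-1 0.035 492 [-0.0018 -0.001  -0.0006] 0.0458
-1 0.038 284 [-0.0008 -0.0007 -0.0001] 0.0451
-1 0.041 258 [-0.0007 -0.0005 -0.0002] 0.0451
-1 0.044 256 [-0.0134 -0.0133 -0.0133] 0.0583
-1 0.047 15 [-0.0484 -0.0484 -0.0479] 0.0927
-1 0.05 29 [-0.0486 -0.0482 -0.0479] 0.0927
1 0.032 599 [-0.0002 -0.0001 -0.    ] 0.0467
1 0.035 396 [-0.0006 -0.0003 -0.0002] 0.0471
1 0.038 186 [-0.0005 -0.0002 -0.0001] 0.047
1 0.041 294 [-0.0137 -0.0128 -0.0126] 0.0596
1 0.044 45 [-0.0194 -0.0176 -0.0175] 0.0645
1 0.047 34 [-0.0481 -0.0481 -0.0479] 0.0951
1 0.05 14 [-0.049  -0.049  -0.0479] 0.095
```

```bash
python3 -m pendant '[[0,0,0,0,0.27],[0,0,0,0,0.29],[0,0,0,0,0.31],[0,0,0,0,0.34],[0,0,0,0,0.5],[0,0,0,0,0.5]]'; python3 - <<'E'
from h import *
s=state(); print(s["tcp_pos"],s["force"],s["opening"]); 
p=read_camera("wrist"); save(p,"w7.png")
p=read_camera("scene"); save(p,"s7.png"); cv2.imwrite("pics/s7c.png",cv2.resize(p["color"][200:350,170:330,::-1],None,fx=4,fy=4,interpolation=cv2.INTER_CUBIC))
E
```

```text
time_s: 8.48
tcp_pos: [0.4981, -0.0774, 0.0488]
ee_rot: [36.3, 88.0, -29.2]
force: [-1.4, 0.5, 4.4]
opening: 0.0537
[ 0.49806736 -0.07738679  0.04880184] [-1.40097008  0.46180285  4.4122382 ] 0.05365717142116294
```

View pics/s7c.png

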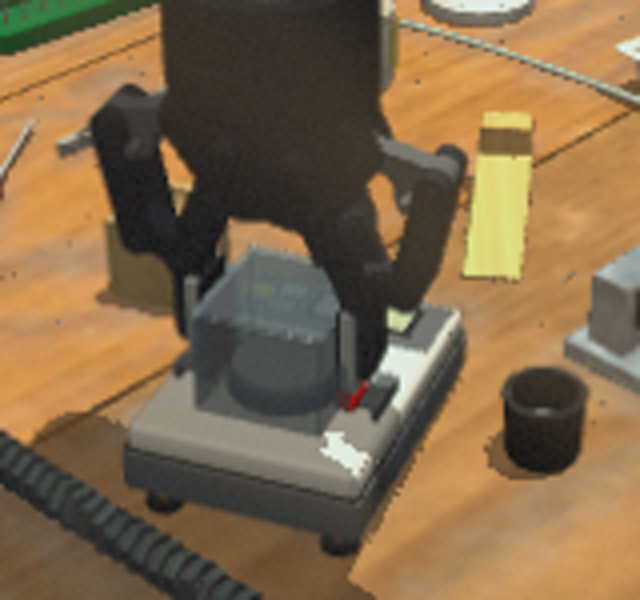

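View pics/w7.png

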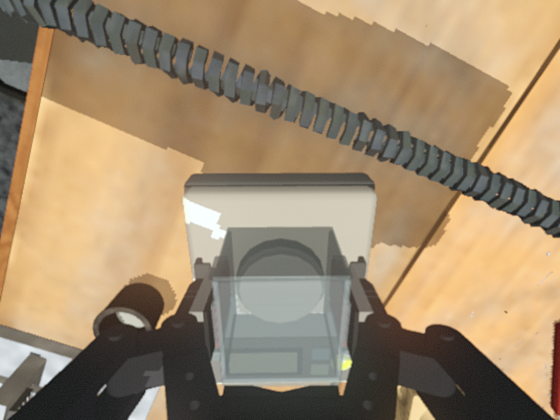

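The fingers are on both tabs (opening 54 mm) and the scale hasn't moved. A short trial lift comes next.

```bash
python3 -m pendant '[[-0.4,0.01,0.03,0,0.6],[-0.5,0.01,0.04,0,0.6],[-0.5,0.01,0.04,0,0.6]]'; python3 - <<'E'
from h import *
s=state(); print(s["tcp_pos"],s["force"],s["opening"]); 
p=read_camera("scene"); save(p,"s8.png"); cv2.imwrite("pics/s8c.png",cv2.resize(p["color"][200:350,170:330,::-1],None,fx=4,fy=4,interpolation=cv2.INTER_CUBIC))
E
```

```text
time_s: 8.95
tcp_pos: [0.4976, -0.0781, 0.0625]
ee_rot: [36.0, 88.1, -29.5]
force: [0.6, 0.2, -1.5]
opening: 0.0536
[ 0.49764174 -0.07808036  0.06251442] [ 0.58404031  0.18237412 -1.51610184] 0.05360626135895926
```

View pics/s8c.png

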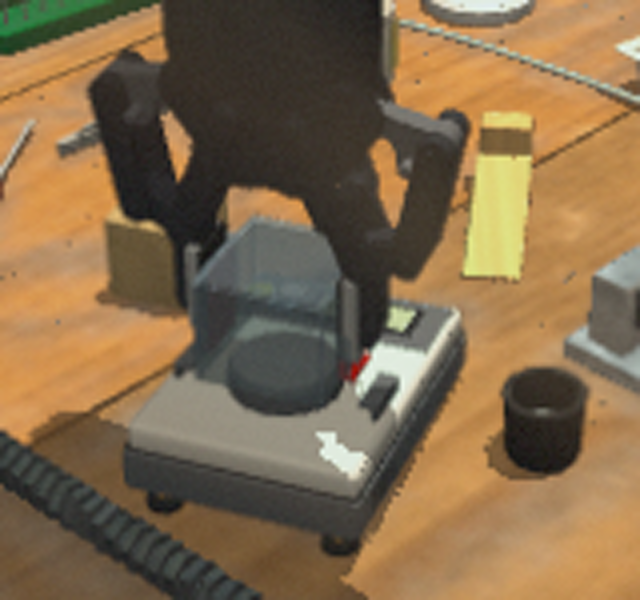

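The cover came free: it hangs in the fingers clear of the pedestal, and the scale is undisturbed. Now carrying it to the tray.

```bash
python3 -m pendant '[[-2.0,0,0.1,0,0.6],[-3.5,0,0,0,0.6],[-3.0,0,0,0,0.6],[0,-0.9,2.2,0,0.6],[0,-1.8,4.2,0,0.6],[0,-2.0,4.6,0,0.6],[0,-2.0,4.6,0,0.6],[0,-2.0,4.6,0,0.6],[0,-2.0,4.6,0,0.6],[0,-2.0,4.6,0,0.6]]'; python3 - <<'E'
from h import *
s=state(); R=Rn.from_euler('xyz',s['ee_rot'],degrees=True).as_matrix(); print(R.round(3).tolist(),s["joint_positions"])
E
```

```text
time_s: 10.25
tcp_pos: [0.5045, -0.4033, 0.1583]
ee_rot: [36.4, 87.9, -28.6]
force: [0.4, -0.8, -0.4]
opening: 0.0535
[[0.032, 0.906, 0.423], [-0.017, 0.423, -0.906], [-0.999, 0.022, 0.029]] [ 58.03432955  25.90323596 -30.84059328  86.33338883  13.78153781
  69.45085451  50.38248832]
```

```bash
python3 -m pendant '[[0,-1.5,3.6,0,0.6],[0,-1.2,2.8,0,0.6],[0,0,0,0.18,0.6],[0,0,0,0.18,0.6],[0,0,0,0.17,0.6],[0,0,0,0,0.6]]'; python3 - <<'E'
from h import *
s=state(); R=Rn.from_euler('xyz',s['ee_rot'],degrees=True).as_matrix(); print(R.round(3).tolist(),s["joint_positions"])
p=read_camera("wrist"); save(p,"w9.png"); q=read_camera("top"); save(q,"t9.png")
r=outline_of(q,"tray")[0]; Y=pts(q,r["pixels"]);F=Y[Y[:,2]<.012]
print(np.percentile(Y,[2,50,98],axis=0).round(3).tolist())
# floor via white area
E
```

```text
time_s: 11.0
tcp_pos: [0.5036, -0.4808, 0.1569]
ee_rot: [67.5, 88.1, -29.1]
force: [0.0, 0.2, -0.3]
opening: 0.0532
[[0.029, 0.993, -0.115], [-0.016, -0.115, -0.993], [-0.999, 0.031, 0.013]] [ 56.03215206  30.97615509 -23.06132131  77.8315199   12.01188641
  71.70399122  25.94830375]
[[0.414, -0.532, -0.001], [0.505, -0.466, 0.002], [0.597, -0.408, 0.029]]
```

View pics/w9.png

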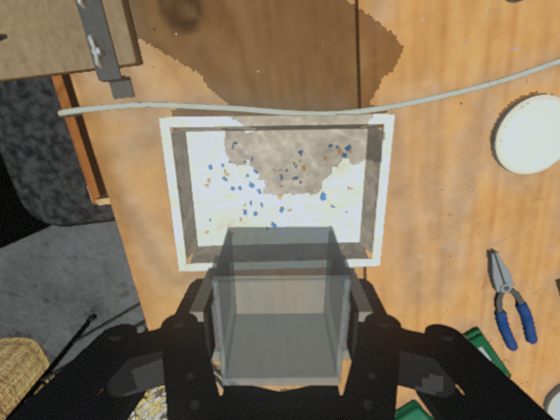

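View pics/t9.png

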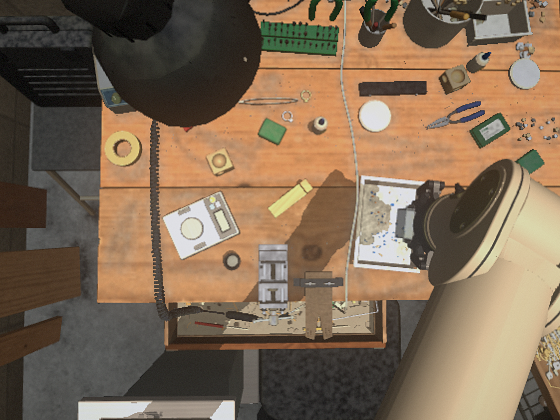

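```bash
python3 - <<'E'
from h import *
p=read_camera("wrist"); Y=pts(p,np.ones((420,560),bool))
k=(Y[:,2]<.006)&(Y[:,0]>.38)&(Y[:,0]<.63)&(Y[:,1]>-.58)&(Y[:,1]<-.38)
im=np.zeros((420,560),bool); 
for uv in [(188,131),(367,131),(362,247),(198,247),(166,118),(393,116),(380,270),(180,270)]: print(uv,pt(p,*uv).round(4))
E
```

```text
(188, 131) [[ 0.4328 -0.4161  0.0016]]
(367, 131) [[ 0.5891 -0.434   0.0017]]
(362, 247) [[ 0.5793 -0.5427  0.0104]]
(198, 247) [[ 0.4207 -0.5252  0.0049]]
(166, 118) [[ 0.4249 -0.4026  0.0292]]
(393, 116) [[ 0.603  -0.4215  0.0277]]
(380, 270) [[ 0.6    -0.5771 -0.001 ]]
(180, 270) [[ 0.4068 -0.5358  0.0282]]
```

```bash
python3 -m pendant '[[3.0,-0.1,-0.1,0,0.6],[3.5,-0.1,-0.1,0,0.6],[3.0,0,-0.1,0,0.6],[2.0,0,0,0,0.6],[1.0,0,0,0,0.6],[0,0,0,0,0.6]]'; python3 - <<'E'
from h import *
s=state(); R=Rn.from_euler('xyz',s['ee_rot'],degrees=True).as_matrix(); print(R.round(3).tolist(),s["tcp_pos"])
p=read_camera("wrist"); save(p,"w10.png")
E
```

```text
time_s: 11.95
tcp_pos: [0.5069, -0.4807, 0.0303]
ee_rot: [66.8, 87.9, -29.1]
force: [-1.3, 0.3, -0.7]
opening: 0.0534
[[0.033, 0.994, -0.104], [-0.018, -0.103, -0.995], [-0.999, 0.034, 0.015]] [ 0.50692185 -0.48069296  0.03025734]
```

View pics/w10.png

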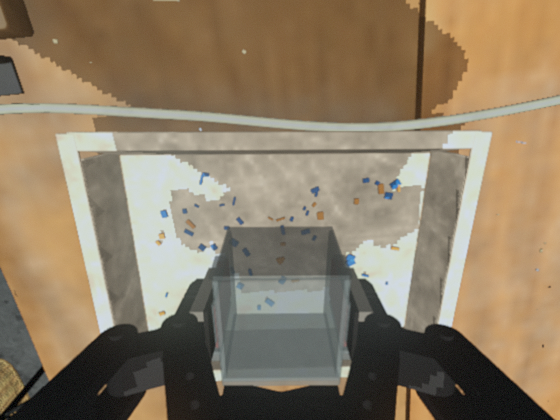

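The cover is over the middle of the tray floor (rim corners near (70,140) and (480,140)). Lowering in small steps.

```bash
python3 -m pendant '[[0.7,0,0,0,0.6],[0.5,0,0,0,0.6],[0.3,0,0,0,0.6]]'
```

```text
time_s: 12.38
tcp_pos: [0.5089, -0.4823, 0.0177]
ee_rot: [65.1, 87.6, -30.9]
force: [0.2, 0.4, -0.7]
opening: 0.0534
```

```bash
python3 -m pendant '[[0.4,0,0,0,0.6],[0,0,0,0,0.6]]'
```

```text
time_s: 12.62
tcp_pos: [0.509, -0.4824, 0.0133]
ee_rot: [65.1, 87.6, -30.9]
force: [0.2, 0.3, -1.3]
opening: 0.0534
```

```bash
python3 -m pendant '[[0.3,0,0,0,0.6],[0,0,0,0,0.6]]'
```

```text
time_s: 12.88
tcp_pos: [0.5098, -0.4829, 0.0127]
ee_rot: [64.1, 87.5, -31.8]
force: [-1.4, 1.3, 0.1]
opening: 0.0532
```

```bash
python3 -m pendant '[[0,0,0,0,0.35],[0,0,0,0,0.25],[0,0,0,0,0.1],[0,0,0,0,0],[0,0,0,0,0]]'; python3 - <<'E'
from h import *
p=read_camera("wrist"); save(p,"w11.png")
E
```

```text
time_s: 13.5
tcp_pos: [0.5099, -0.4829, 0.0125]
ee_rot: [64.3, 87.5, -31.7]
force: [0.8, -0.1, 0.6]
opening: 0.0854
```

View pics/w11.png

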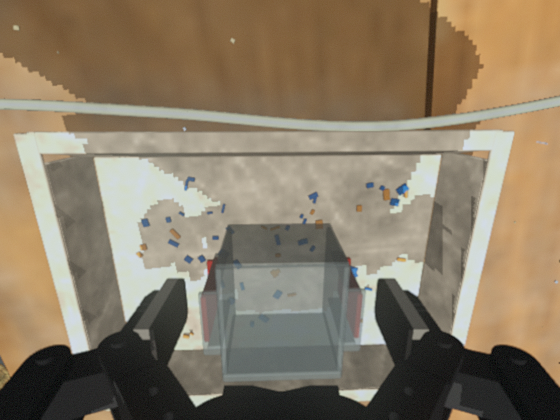

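```bash
python3 -m pendant '[[-3,0,0,0,0],[-4.5,0,0,0,0],[-5,0,0,0,0],[0,1.5,-4.7,0,0],[0,1.5,-4.7,0,0],[0,1.5,-4.7,0,0],[0,1.4,-4.5,0,0],[0,0,0,-0.185,0],[0,0,0,-0.185,0],[0,0,0,-0.185,0],[0,0,0,-0.185,0],[0,0,0,0,0]]'; python3 - <<'E'
from h import *
s=state(); R=Rn.from_euler('xyz',s['ee_rot'],degrees=True).as_matrix(); print(R.round(3).tolist(),s["tcp_pos"],s["joint_positions"])
p=read_camera("wrist"); save(p,"w12.png")
for r in outline_of(p,"wedge_heel")[:2]:
    Y=pts(p,r["pixels"]); print(r["confidence"],r["box"]); Y=Y[(Y[:,2]>.0015)&(Y[:,2]<.045)]
    rc=cv2.minAreaRect(Y[:,:2].astype(np.float32)*1000); print(rc)
    Hh=Y[(Y[:,2]>.031)]; print("heeltop",cv2.minAreaRect(Hh[:,:2].astype(np.float32)*1000) if len(Hh)>5 else 0, np.median(Hh,axis=0))
q=read_camera("top"); save(q,"t12.png")
r=outline_of(q,"scale")[0];Y=pts(q,r["pixels"]); Y=Y[(Y[:,2]>.025)&(Y[:,2]<.06)]; print(cv2.minAreaRect(Y[:,:2].astype(np.float32)*1000))
E
```

```text
time_s: 15.05
tcp_pos: [0.586, -0.2947, 0.1411]
ee_rot: [22.2, 87.4, -31.1]
force: [0.8, 0.6, -0.2]
opening: 0.0856
[[0.039, 0.801, 0.597], [-0.024, 0.598, -0.801], [-0.999, 0.017, 0.043]] [ 0.58599319 -0.29474882  0.14106303] [ 48.12178845  28.37914838 -34.4240016   86.15318176  17.50671805
  68.12152703  47.75984457]
0.93 [252.4, 98.1, 286.9, 225.0]
((558.2305297851562, -274.80072021484375), (26.036855697631836, 94.89704132080078), 37.270843505859375)
heeltop ((581.9951171875, -306.0181884765625), (25.032529830932617, 15.837160110473633), 35.5772590637207) [ 0.58156124 -0.30551648  0.03601267]
((505.1667175292969, -95.78724670410156), (94.73914337158203, 128.27114868164062), 24.584257125854492)
```

View pics/w12.png

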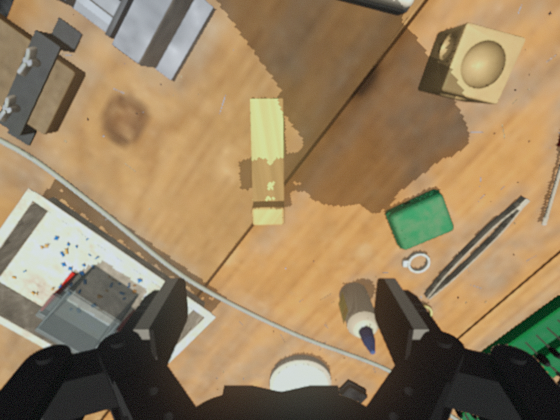

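View pics/t12.png

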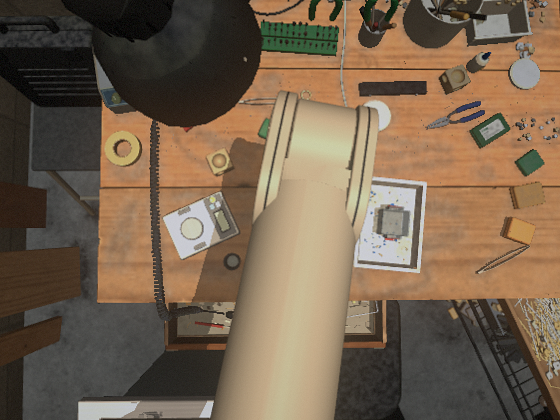

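Wrist view: the wedge is upright, heel at (268,215), tip at (266,98), bottle at (357,305) clear of the fingers. Top view: the cover is upright in the tray at (392,222) and the scale hasn't moved.

```bash
python3 -m pendant '[[3.0,-0.6,0.1,0,0],[3.0,-0.6,0,0,0],[3.0,0,0,0,0],[1.0,0,0,0,0],[0,0,0,0,0]]'; python3 - <<'E'
from h import *
s=state(); R=Rn.from_euler('xyz',s['ee_rot'],degrees=True).as_matrix(); print(R.round(3).tolist(),s["tcp_pos"],s["joint_positions"])
p=read_camera("wrist"); save(p,"w13.png")
r=outline_of(p,"wedge_heel")[0]
Y=pts(p,r["pixels"]); print(r["confidence"],r["box"]); Y=Y[(Y[:,2]>.0015)&(Y[:,2]<.045)]
print(cv2.minAreaRect(Y[:,:2].astype(np.float32)*1000))
Hh=Y[(Y[:,2]>.031)]; print("heeltop",cv2.minAreaRect(Hh[:,:2].astype(np.float32)*1000) if len(Hh)>5 else 0)
E
```

```text
time_s: 15.88
tcp_pos: [0.5819, -0.3059, 0.0402]
ee_rot: [21.8, 87.2, -32.2]
force: [-0.2, 0.5, 0.8]
opening: 0.0854
[[0.042, 0.809, 0.587], [-0.026, 0.588, -0.808], [-0.999, 0.018, 0.046]] [ 0.58192749 -0.30590201  0.04018851] [ 47.44836483  34.20726679 -31.96540928  90.79632039  21.18690243
  58.16223293  45.4769058 ]
0.74 [255.3, 91.5, 310.5, 292.1]
((558.5966186523438, -274.7237854003906), (26.087129592895508, 95.8008041381836), 37.296913146972656)
heeltop ((582.4921264648438, -306.2908630371094), (25.712608337402344, 16.611907958984375), 37.27424621582031)
```

View pics/w13.png

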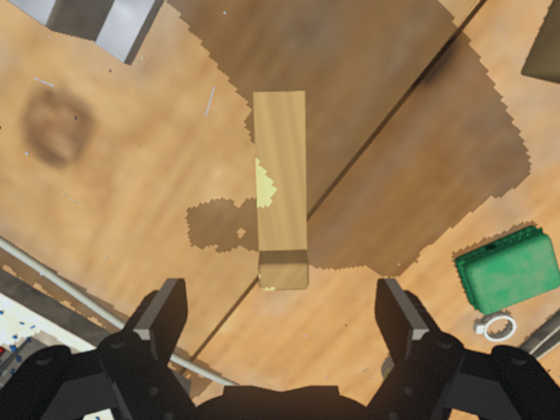

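```bash
python3 -m pendant '[[1.8,-0.05,0.05,-0.022,0],[1.5,0,0,0,0],[0.4,0,0,0,0.2],[0,0,0,0,0.4]]'; python3 - <<'E'
from h import *
s=state(); print(s["tcp_pos"],s["force"],s["opening"],s["ee_rot"])
E
```

```text
time_s: 16.48
tcp_pos: [0.5849, -0.3083, 0.0032]
ee_rot: [20.6, 87.0, -32.0]
force: [-0.0, 0.3, 0.0]
opening: 0.0523
[ 0.58485492 -0.30828219  0.00321111] [-0.04970413  0.25287462  0.03705224] 0.052335617016563536 [ 20.61078297  86.97261512 -32.03327406]
```

```bash
python3 -m pendant '[[0,-0.1,-0.25,0,0.45],[0,0,0,0,0.6],[0,0,0,0,0.8],[0,0,0,0,1],[0,0,0,0,1],[0,0,0,0,1]]'; python3 - <<'E'
from h import *
s=state(); R=Rn.from_euler('xyz',s['ee_rot'],degrees=True).as_matrix(); print(R.round(3).tolist(),s["tcp_pos"],s["force"],s["opening"])
p=read_camera("wrist"); save(p,"w14.png")
r=outline_of(p,"wedge_heel")[0]
Y=pts(p,r["pixels"]); print(r["confidence"],r["box"]); Y=Y[(Y[:,2]>.0015)&(Y[:,2]<.045)]
print(cv2.minAreaRect(Y[:,:2].astype(np.float32)*1000))
E
```

```text
time_s: 17.23
tcp_pos: [0.583, -0.307, 0.0043]
ee_rot: [20.7, 86.9, -32.0]
force: [-0.6, 0.3, -0.5]
opening: 0.0253
[[0.046, 0.794, 0.606], [-0.029, 0.607, -0.794], [-0.999, 0.019, 0.051]] [ 0.58301254 -0.3070479   0.00430089] [-0.61292322  0.324507   -0.54822069] 0.025308735342305533
0.82 [251.9, 88.5, 317.8, 339.1]
((557.9558715820312, -275.47503662109375), (26.11086654663086, 95.90510559082031), 36.376956939697266)
```

View pics/w14.png

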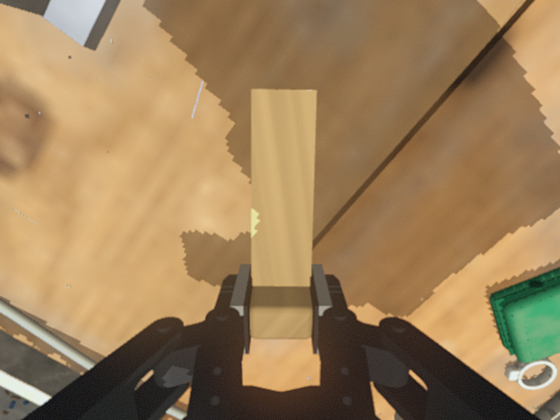

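The heel is gripped squarely (opening 25 mm, pads either side at about (280,310)). Lifting slightly, aligning with the scale's axis and going to the front-edge start.

```bash
python3 -m pendant '[[-0.7,0,0,0,1],[-0.1,1.0,-2.0,0,1],[-0.1,1.1,-2.0,0,1],[-0.1,1.0,-1.9,0,1],[0,0,0,0.1,1],[0,0,0,0.105,1],[0,0,0,0,1]]'; python3 - <<'E'
from h import *
s=state(); R=Rn.from_euler('xyz',s['ee_rot'],degrees=True).as_matrix(); print(R.round(3).tolist(),s["tcp_pos"],s["force"],s["opening"],np.degrees(np.arctan2(R[1,1],R[0,1])))
p=read_camera("wrist"); save(p,"w15.png"); np.savez("w15.npz",**p)
r=outline_of(p,"wedge_heel")[0]
Y=pts(p,r["pixels"]); print(r["confidence"],r["box"]); Y=Y[(Y[:,2]>.003)&(Y[:,2]<.055)]
print(cv2.minAreaRect(Y[:,:2].astype(np.float32)*1000))
r=outline_of(p,"scale")[0]
Y=pts(p,r["pixels"]); print(r["confidence"],r["box"]); Y=Y[(Y[:,2]>.025)&(Y[:,2]<.05)]
print(cv2.minAreaRect(Y[:,:2].astype(np.float32)*1000))
E
```

```text
time_s: 18.2
tcp_pos: [0.5714, -0.2351, 0.0139]
ee_rot: [33.2, 86.8, -31.3]
force: [0.4, 0.7, -0.1]
opening: 0.025
[[0.048, 0.902, 0.429], [-0.029, 0.43, -0.902], [-0.998, 0.03, 0.047]] [ 0.57140511 -0.23506753  0.01391605] [ 0.3844604   0.67056431 -0.09546183] 0.02498216349381731 25.51038081569035
0.76 [250.9, 87.6, 317.2, 336.7]
((553.330078125, -199.36953735351562), (26.12155532836914, 95.96385192871094), 24.339580535888672)
0.95 [130.5, 0.9, 430.2, 84.6]
((526.6517944335938, -143.75469970703125), (92.58362579345703, 23.539772033691406), 25.826692581176758)
```

View pics/w15.png

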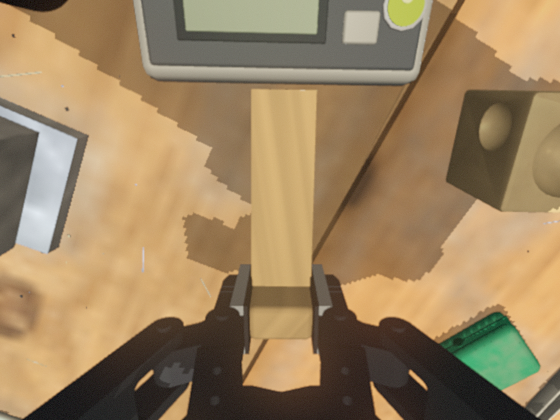

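Wrist view: the tip (284,90) faces the middle of the front edge (150–415 at row 78), well centred. Lowering to the bench.

```bash
python3 -m pendant '[[0.5,-0.1,0,0,1],[0.4,0,0,0,1],[0,0,0,0,1]]'; python3 - <<'E'
from h import *
s=state(); print(s["force"],s["tcp_pos"])
p=read_camera("scene"); save(p,"s16.png"); cv2.imwrite("pics/s16c.png",cv2.resize(p["color"][200:350,190:350,::-1],None,fx=4,fy=4,interpolation=cv2.INTER_CUBIC))
p=read_camera("wrist"); r=outline_of(p,"wedge_heel")[0]
Y=pts(p,r["pixels"]); s_=Y[(Y[:,2]>-.01)&(Y[:,2]<.055)]
w=cv2.minAreaRect(s_[:,:2].astype(np.float32)*1000); print(w)
a=np.radians(w[2]+90); x=np.array([np.cos(a),np.sin(a)]); t=(s_[:,:2]-np.array(w[0])/1000)@x; 
k=(t>-.028)&(t<.044); print("ramp fit dist from tip -> z:",np.polyfit(.048-t[k],s_[k,2],1))
E
```

```text
time_s: 18.73
tcp_pos: [0.5708, -0.2368, 0.0041]
ee_rot: [33.1, 86.8, -31.3]
force: [-0.1, 0.6, 1.3]
opening: 0.0254
[-0.08958355  0.64113148  1.33122921] [ 0.57076539 -0.2368154   0.00409524]
((553.1262817382812, -200.77574157714844), (27.295637130737305, 95.65922546386719), 24.538131713867188)
ramp fit dist from tip -> z: [0.21998052 0.00299702]
```

View pics/s16c.png

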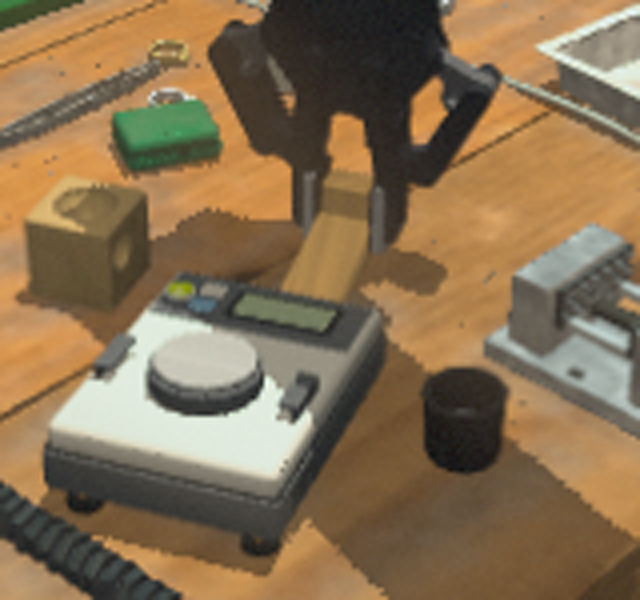

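The wedge lies flat on the bench (fitted ramp slope 0.22) and points at the middle of the front edge. Starting the push.

```bash
cat > chk.py <<'E'
from h import *
import sys
s=state(); R=Rn.from_euler('xyz',s['ee_rot'],degrees=True).as_matrix(); print(s["force"].round(1),s["tcp_pos"].round(4),R.round(3).tolist())
def fit(Y,n=10,tol=.002):
    for _ in range(n):
        A=np.c_[Y[:,:2],np.ones(len(Y))]; k=np.linalg.lstsq(A,Y[:,2],rcond=None)[0]; Y=Y[abs(Y[:,2]-A@k)<tol] if _<n-1 else Y
    return k,len(Y)
sx=np.array([-.417,.909]); sy=np.array([-.909,-.417])
def scale(name):
    p=read_camera(name); save(p,f"{name[0]}_{sys.argv[1]}.png")
    for r in outline_of(p,"scale")[:1]:
        Y=pts(p,r["pixels"]); Y=Y[(Y[:,2]>.027)&(Y[:,2]<.053)]; rc=cv2.minAreaRect(Y[:,:2].astype(np.float32)*1000)
        # exclude pan
        d=(Y[:,:2]-np.array([.5045,-.0945])); a=d@sx; b=d@sy
        Z=Y[(np.hypot(a-.018,b)>.03)&(abs(a)<.055)&(abs(b)<.042)]
        k,n=fit(Z); P=pts(p,np.ones((420,560),bool)); B=P[(abs(P[:,2])<.008)&(abs(P[:,0]-.5)<.2)&(abs(P[:,1]+.15)<.2)]; kb,nb=fit(B)
        g=(k-kb)[:2]; print(name,round(r["confidence"],2),"rect",np.round(rc[0],1),np.round(rc[1],1),round(rc[2],2),"tilt along x deg",np.degrees(np.arctan(g@sx)).round(2),"along y",np.degrees(np.arctan(g@sy)).round(2),n,nb,"bench",np.degrees(kb[:2]).round(2), "deck z", round(float(k@[.5045,-.0945,1]),4))
for n in sys.argv[2:]: scale(n)
E
python3 chk.py a top scene
python3 -m pendant '[[-0.02,0,-0.5,0,1],[-0.02,0,-0.5,0,1],[-0.02,0,-0.5,0,1],[-0.02,0,-0.5,0,1],[-0.02,0,-0.5,0,1]]'; python3 chk.py b top scene wrist
```

```text
[ 0.6 -0.5 -0.7] [ 0.5707 -0.2368  0.0041] [[0.047, 0.901, 0.431], [-0.029, 0.433, -0.901], [-0.998, 0.03, 0.047]]
top 0.94 rect [502.4 -90.2] [ 94.8 113.5] 24.31 tilt along x deg 3.51 along y -0.3 769 11251 bench [-0.14  0.07] deck z 0.0404
scene 0.55 rect [503.5 -92. ] [ 94.6 129.9] 24.55 tilt along x deg 3.48 along y -0.09 1157 17416 bench [-0.11  0.1 ] deck z 0.0396
time_s: 19.7
tcp_pos: [0.5592, -0.2139, 0.0042]
ee_rot: [32.1, 86.7, -32.4]
force: [1.6, -3.1, -1.7]
opening: 0.0251
[ 1.6 -3.1 -1.7] [ 0.5592 -0.2139  0.0042] [[0.048, 0.901, 0.43], [-0.031, 0.432, -0.901], [-0.998, 0.03, 0.048]]
top 0.79 rect [493.1 -68.2] [96.3 69.8] 23.02 tilt along x deg 0.36 along y 0.02 315 12280 bench [-0.15  0.09] deck z 0.0427
scene 0.97 rect [502.9 -92.2] [ 94.5 131.1] 23.92 tilt along x deg 2.26 along y -0.16 1192 17091 bench [-0.11  0.1 ] deck z 0.0406
wrist 0.65 rect [ 521.8 -133.1] [93.2 45.2] 25.89 tilt along x deg -0.41 along y -0.23 38120 102275 bench [-0.23 -0.03] deck z 0.0401
```

View pics/w_b.png

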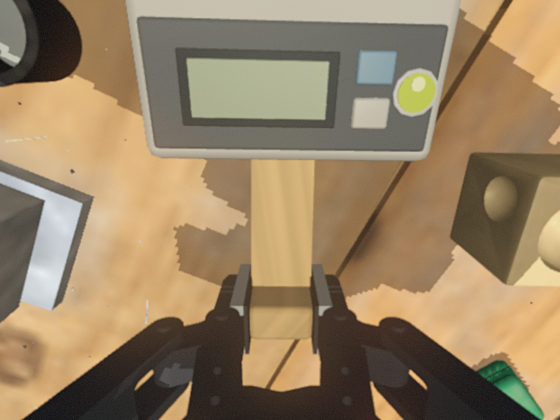

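```bash
python3 -m pendant '[[-0.02,0.03,-0.5,0,1],[-0.02,0.03,-0.5,0,1],[-0.02,0.03,-0.4,0,1],[0,0,0,0,1]]'; python3 chk.py c scene scene wrist
```

```text
time_s: 20.5
tcp_pos: [0.554, -0.2004, 0.0041]
ee_rot: [32.3, 86.7, -32.1]
force: [0.0, -0.8, -0.0]
opening: 0.0251
[ 0.  -0.8 -0. ] [ 0.554  -0.2004  0.0041] [[0.048, 0.901, 0.43], [-0.03, 0.432, -0.901], [-0.998, 0.031, 0.048]]
scene 0.82 rect [503.1 -91.6] [ 94.2 130.8] 25.04 tilt along x deg 0.66 along y -0.2 1257 16876 bench [-0.11  0.11] deck z 0.0419
scene 0.56 rect [503.1 -91.2] [ 95.6 131. ] 23.93 tilt along x deg 0.71 along y -0.23 1255 16852 bench [-0.11  0.1 ] deck z 0.0419
wrist 0.75 rect [ 518.3 -126.1] [92.6 58.3] 24.63 tilt along x deg -1.89 along y -0.19 49258 91429 bench [-0.23 -0.01] deck z 0.0414
```

View pics/w_c.png

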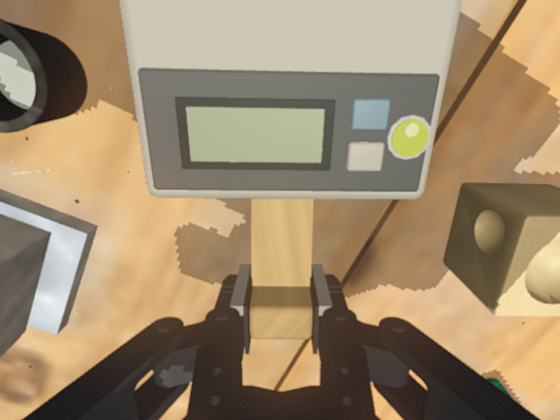

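```bash
python3 -m pendant '[[-0.02,0,-0.35,0,1],[-0.01,0,-0.25,0,1],[0,0,0,0,1]]'; python3 chk.py d scene scene
```

```text
time_s: 21.18
tcp_pos: [0.5515, -0.1958, 0.0041]
ee_rot: [32.1, 86.7, -32.4]
force: [0.4, -0.5, -1.0]
opening: 0.0248
[ 0.4 -0.5 -1. ] [ 0.5515 -0.1958  0.0041] [[0.049, 0.902, 0.429], [-0.031, 0.431, -0.902], [-0.998, 0.031, 0.049]]
scene 0.97 rect [502.6 -90.3] [ 95.3 129. ] 23.88 tilt along x deg 0.14 along y -0.09 1268 16724 bench [-0.11  0.1 ] deck z 0.0424
scene 0.94 rect [502.3 -90.1] [ 95.5 129.1] 23.72 tilt along x deg 0.03 along y -0.15 1261 16788 bench [-0.11  0.1 ] deck z 0.0424
```

```bash
python3 - <<'E'
import cv2
I=cv2.imread("pics/s_d.png")[200:350,190:350]; cv2.imwrite("pics/s_dc.png",cv2.resize(I,None,fx=4,fy=4,interpolation=cv2.INTER_CUBIC))
E
```

```text
(no output)
```

View pics/s_dc.png

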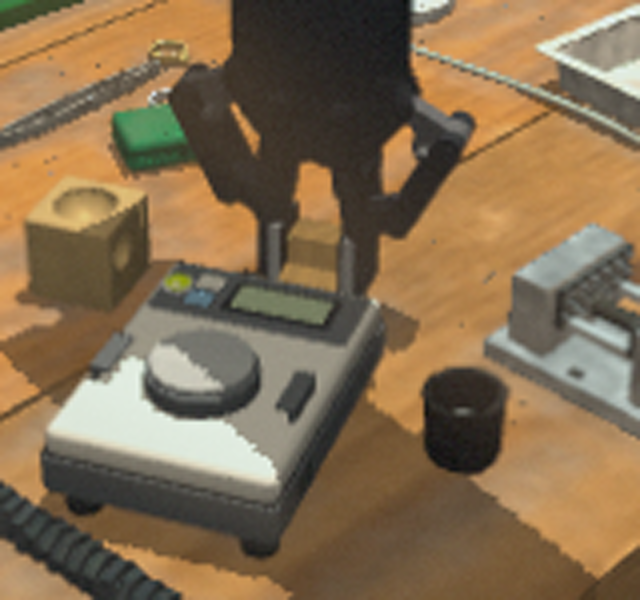

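The scale reads level (about 0.1°) and stands where it was. Releasing and rising clear.

```bash
python3 -m pendant '[[0,0,0,0,0.6],[0,0,0,0,0.5],[0,0,0,0,0.35],[0,0,0,0,0.35],[-1.5,0,0.1,0,0.35],[-3,0,0.2,0,0.35],[-4,0,0.2,0,0.35],[-5,0,0.5,0,0.35]]'; python3 chk.py e scene wrist scene
```

```text
time_s: 22.38
tcp_pos: [0.5475, -0.1993, 0.1427]
ee_rot: [32.5, 87.0, -32.0]
force: [1.5, -0.0, 0.9]
opening: 0.0556
[ 1.5 -0.   0.9] [ 0.5475 -0.1993  0.1427] [[0.044, 0.901, 0.431], [-0.028, 0.432, -0.901], [-0.999, 0.028, 0.044]]
scene 0.96 rect [503.5 -91.1] [ 95.4 131.6] 24.4 tilt along x deg 0.25 along y -0.13 1277 18366 bench [-0.1   0.11] deck z 0.0422
wrist 0.66 rect [ 512.3 -112.4] [93.2 86.9] 24.46 tilt along x deg -0.89 along y -0.14 9030 85766 bench [-0.24  0.02] deck z 0.0425
scene 0.6 rect [503.3 -90.4] [ 95.9 129.7] 24.23 tilt along x deg 0.27 along y -0.12 1255 18387 bench [-0.11  0.1 ] deck z 0.0422
```

View pics/w_e.png

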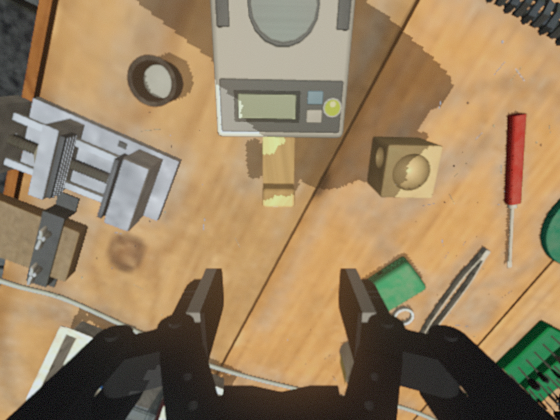

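The wedge is seated in the middle of the front edge (heel at (278,195)) and everything nearby is undisturbed. Moving clear to let the top camera check tilt.

```bash
python3 -m pendant '[[-3,-1,4,0,0.2],[-3,-1,4.5,0,0.1],[-2,-1,5,0,0],[0,-1,5,0,0],[0,-1,5,0,0],[0,-1,5,0,0],[0,0,0,0,0]]'; python3 chk.py f top top scene
```

```text
time_s: 23.55
tcp_pos: [0.6123, -0.485, 0.2214]
ee_rot: [30.8, 88.0, -33.4]
force: [0.8, 0.4, -0.8]
opening: 0.085
[ 0.8  0.4 -0.8] [ 0.6123 -0.485   0.2214] [[0.03, 0.9, 0.436], [-0.02, 0.436, -0.9], [-0.999, 0.018, 0.031]]
top 0.7 rect [504.8 -95.6] [ 93.7 127.8] 24.77 tilt along x deg 0.08 along y 0.01 1133 18733 bench [-0.15  0.08] deck z 0.043
top 0.67 rect [505.3 -94.6] [ 96.4 129.6] 24.28 tilt along x deg 0.04 along y -0.24 1162 18704 bench [-0.15  0.08] deck z 0.0431
scene 0.9 rect [503.6 -91.1] [ 95.8 130.1] 24.46 tilt along x deg 0.41 along y -0.26 1252 18351 bench [-0.11  0.1 ] deck z 0.0422
```

View pics/t_f.png

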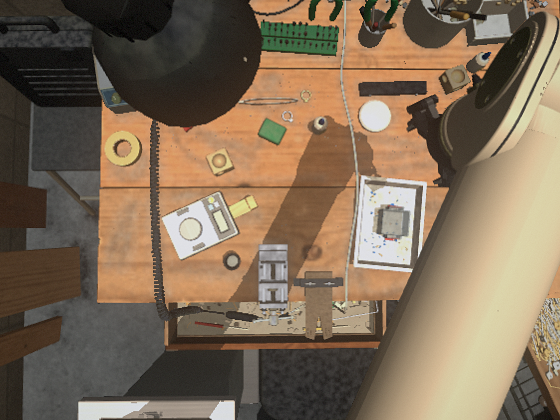

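```bash
python3 - <<'E'
from h import *
sx=np.array([-.417,.909]); sy=np.array([-.909,-.417]); c=np.array([.5045,-.0945])
for n in ("top","scene"):
    p=read_camera(n); P=pts(p,np.ones((420,560),bool)); d=P[:,:2]-c; a=d@sx; b=d@sy
    for lo,hi in ((-.055,-.04),(-.03,-.015),(-.015,0),(.048,.058)):
        k=(a>lo)&(a<hi)&(abs(b)<.035)&(P[:,2]>.035)&(P[:,2]<.05); print(n,lo,k.sum(),np.median(P[k,2]).round(4) if k.any() else 0)
    k=(a>-.06)&(a<.06)&(b>.06)&(b<.09)&(abs(P[:,2])<.01); k2=(a>-.06)&(a<.06)&(b<-.055)&(b>-.09)&(abs(P[:,2])<.01); print("bench",np.median(P[k,2]).round(4),np.median(P[k2,2]).round(4))
    for o in ("dapping_block_mid","wedge_heel","loupe_mid","glue_bottle_mid","green_mould_mid","cover_middle"):
        r=outline_of(p,o)
        if r: Y=pts(p,r[0]["pixels"]); print(o,round(r[0]["confidence"],2),np.median(Y,axis=0).round(3),np.percentile(Y[:,2],95).round(4))
        if r and o=="wedge_heel": Y=Y[Y[:,2]>.033]; print(np.median(Y,axis=0).round(4))
E
```

```text
top -0.055 269 0.0434
top -0.03 269 0.0424
top -0.015 260 0.0423
top 0.048 186 0.043
bench 0.0 -0.0003
dapping_block_mid 0.81 [ 0.632 -0.133  0.04 ] 0.0441
wedge_heel 0.64 [ 0.543 -0.18   0.017] 0.037
[ 0.5503 -0.1977  0.0357]
loupe_mid 0.7 [ 0.431 -0.156  0.019] 0.032
glue_bottle_mid 0.79 [ 0.704 -0.332  0.049] 0.0717
green_mould_mid 0.84 [ 0.698 -0.238  0.018] 0.0206
cover_middle 0.81 [ 0.509 -0.479  0.045] 0.0479
scene -0.055 195 0.0423
scene -0.03 262 0.0414
scene -0.015 120 0.0411
scene 0.048 202 0.0427
bench -0.0006 -0.0005
dapping_block_mid 0.84 [ 0.623 -0.12   0.03 ] 0.0418
wedge_heel 0.66 [ 0.545 -0.189  0.025] 0.036
[ 0.5487 -0.193   0.035 ]
loupe_mid 0.96 [ 0.428 -0.149  0.021] 0.0305
glue_bottle_mid 0.86 [ 0.701 -0.328  0.032] 0.0664
green_mould_mid 0.78 [ 0.692 -0.229  0.016] 0.0187
cover_middle 0.83 [ 0.496 -0.464  0.034] 0.0459
```

Leaving out the key panel, which seems to sit about 1 mm proud of the deck and would bias the fit, a small forward lean shows. Refitting on the bare deck only, before and after.

```bash
cat > lev.py <<'E'
from h import *
import sys
sx=np.array([-.417,.909]); sy=np.array([-.909,-.417]); c=np.array([.5045,-.0945])
def lev(p,n):
    P=pts(p,np.ones((420,560),bool)); d=P[:,:2]-c; a=d@sx; b=d@sy
    k=(a>-.032)&(a<.058)&(abs(b)<.043)&(np.hypot(a-.018,b)>.028)&~((abs(abs(b)-.036)<.009)&(abs(a-.018)<.02))&(P[:,2]>.03)&(P[:,2]<.052)
    A=np.c_[a[k],b[k],np.ones(k.sum())]; z=P[k,2]
    for i in range(8):
        q=np.linalg.lstsq(A,z,rcond=None)[0]; e=abs(z-A@q); 
        if i<7: A=A[e<.0015]; z=z[e<.0015]
    kb=(abs(P[:,2])<.006)&(abs(a)<.15)&(abs(b)<.12); kb&=~((abs(a)<.075)&(abs(b)<.06))
    B=np.c_[a[kb],b[kb],np.ones(kb.sum())]; w=P[kb,2]
    for i in range(8):
        m=np.linalg.lstsq(B,w,rcond=None)[0]; e=abs(w-B@m)
        if i<7: B=B[e<.0015]; w=w[e<.0015]
    t=np.degrees(q[:2]-m[:2]); print(n,"n",len(z),"tilt x,y",t.round(2),"deck",q[2].round(4),"bench",m[2].round(4),"H",((q-m)[2]+.052*(q-m)[0]-.030).round(4))
if __name__=="__main__":
    for f in ("top0","scene0"): lev({k:(v.item() if v.shape==() else v) for k,v in np.load(f+".npz").items()},f)
    for n in ("top","scene","top","scene"): lev(read_camera(n),n)
E
python3 lev.py
```

```text
top0 n 543 tilt x,y [3.71 0.08] deck 0.0401 bench -0.0002 H 0.0137
scene0 n 336 tilt x,y [ 4.4 -0.4] deck 0.0393 bench -0.0008 H 0.0142
top n 664 tilt x,y [0.51 0.12] deck 0.0426 bench -0.0002 H 0.0132
scene n 854 tilt x,y [ 0.88 -0.1 ] deck 0.0417 bench -0.0009 H 0.0133
top n 694 tilt x,y [ 0.44 -0.14] deck 0.0425 bench -0.0002 H 0.0131
scene n 843 tilt x,y [ 0.96 -0.12] deck 0.0416 bench -0.0009 H 0.0133
```

The bare deck still leans forward 0.5–0.9°, with H about 13 mm. I'll regrip the heel and push about 6 mm more.

```bash
python3 -m pendant '[[0,1.2,-4.8,0,0],[0,1.2,-4.8,0,0],[0,1.2,-4.8,0,0],[0,1.2,-4.8,0,0],[0,1.2,-4.8,0,0],[1,1.1,-4.4,0,0],[4,0,0,0,0.1],[4,0,0,0,0.2],[2,0,0,0,0.2],[0,0,0,0,0.2]]'; python3 - <<'E'
from h import *
s=state(); R=Rn.from_euler('xyz',s['ee_rot'],degrees=True).as_matrix(); print(R.round(3).tolist(),s["tcp_pos"],s["opening"])
p=read_camera("wrist"); save(p,"w20.png")
r=outline_of(p,"wedge_heel")[0]
Y=pts(p,r["pixels"]); print(r["confidence"],r["box"]); H=Y[(Y[:,2]>.031)&(Y[:,2]<.042)]
print(cv2.minAreaRect(H[:,:2].astype(np.float32)*1000),np.median(H,axis=0))
E
```

```text
time_s: 26.0
tcp_pos: [0.5558, -0.1879, 0.1057]
ee_rot: [31.8, 87.4, -32.1]
force: [0.5, -0.1, 1.0]
opening: 0.0684
[[0.039, 0.897, 0.44], [-0.024, 0.441, -0.897], [-0.999, 0.024, 0.039]] [ 0.55577904 -0.18786601  0.10566873] 0.06844387734829568
0.75 [248.4, 161.5, 287.7, 244.7]
((549.5159301757812, -196.107666015625), (25.05767059326172, 16.174562454223633), 24.245485305786133) [ 0.54887578 -0.19527029  0.03598216]
```

View pics/w20.png

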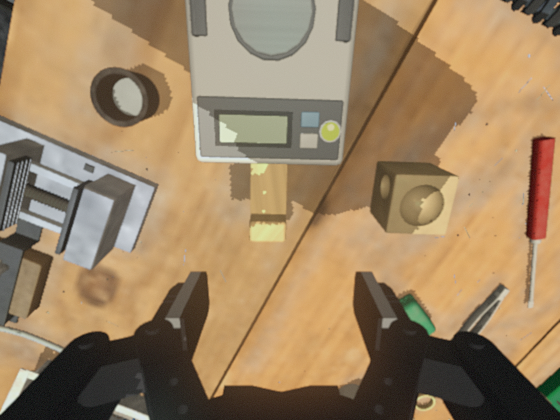

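```bash
python3 -m pendant '[[2.5,-0.6,0,0.03,0.25],[2.5,-0.5,0,0,0.25],[1.5,0,0,0,0.25],[0,0,0,0,0.25]]'; python3 - <<'E'
from h import *
s=state(); R=Rn.from_euler('xyz',s['ee_rot'],degrees=True).as_matrix(); print(R.round(3).tolist(),s["tcp_pos"],s["opening"])
p=read_camera("wrist"); save(p,"w21.png")
r=outline_of(p,"wedge_heel")[0]
Y=pts(p,r["pixels"]); print(r["confidence"],r["box"]); H=Y[(Y[:,2]>.031)&(Y[:,2]<.042)]
print(cv2.minAreaRect(H[:,:2].astype(np.float32)*1000),np.median(H,axis=0))
E
```

```text
time_s: 26.6
tcp_pos: [0.5535, -0.1961, 0.0466]
ee_rot: [35.6, 86.7, -30.0]
force: [-0.5, -0.8, 1.0]
opening: 0.0638
[[0.05, 0.91, 0.411], [-0.029, 0.413, -0.91], [-0.998, 0.034, 0.047]] [ 0.55353679 -0.19605138  0.04660096] 0.0637721664910245
0.78 [254.6, 175.8, 300.5, 280.5]
((549.9058837890625, -196.271728515625), (25.950624465942383, 17.17352867126465), 25.1942138671875) [ 0.5492954  -0.1947374   0.03595621]
```

View pics/w21.png

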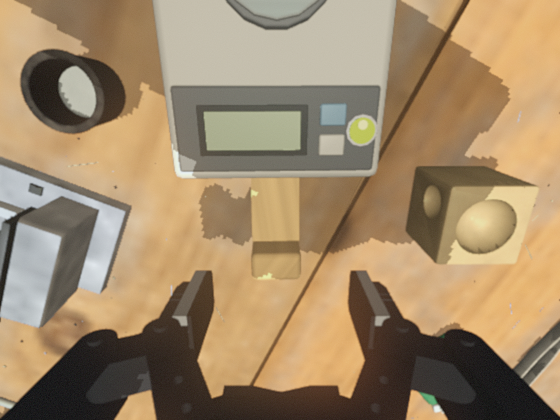

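```bash
python3 -m pendant '[[2.0,-0.45,-0.2,0,0.25],[1.8,0,-0.1,0,0.25],[0.35,0,0,0,0.3],[0,0,0,0,0.4]]'; python3 - <<'E'
from h import *
s=state(); print(s["force"],s["opening"])
E
```

```text
time_s: 27.2
tcp_pos: [0.5542, -0.1968, 0.0083]
ee_rot: [36.8, 86.3, -28.8]
force: [-0.3, -0.2, -0.2]
opening: 0.0514
[-0.34957681 -0.22049277 -0.23756691] 0.05140470628216491
```

```bash
python3 -m pendant '[[0.35,-0.4,-0.25,0,0.4],[0.05,0,0,0,0.5]]'; python3 - <<'E'
from h import *
p=read_camera("wrist"); save(p,"w22.png")
E
```

```text
time_s: 27.45
tcp_pos: [0.5501, -0.1963, 0.0047]
ee_rot: [36.9, 86.2, -28.7]
force: [0.1, 0.5, 0.5]
opening: 0.0427
```

View pics/w22.png

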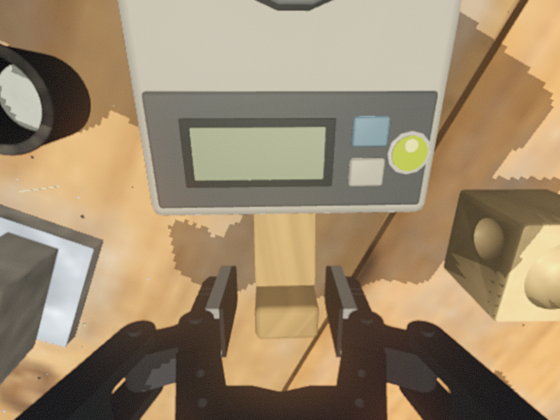

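```bash
python3 -m pendant '[[0,0.12,0,0,0.6],[0,0,0,0,0.8],[0,0,0,0,1],[0,0,0,0,1],[-0.02,0,-0.3,0,1],[-0.02,0,-0.3,0,1],[0,0,0,0,1]]'; python3 chk.py g; python3 - <<'E'
from lev import *
for n in ("scene","scene","top"): lev(read_camera(n),n)
E
```

```text
time_s: 28.38
tcp_pos: [0.5496, -0.1913, 0.0058]
ee_rot: [36.5, 86.0, -29.2]
force: [0.3, 0.5, -1.9]
opening: 0.025
[ 0.3  0.5 -1.9] [ 0.5496 -0.1913  0.0058] [[0.06, 0.91, 0.41], [-0.034, 0.413, -0.91], [-0.998, 0.041, 0.055]]
scene n 877 tilt x,y [ 0.08 -0.08] deck 0.0423 bench -0.0009 H 0.0133
scene n 883 tilt x,y [ 0.13 -0.08] deck 0.0424 bench -0.0009 H 0.0133
top n 89 tilt x,y [ 0.25 -0.57] deck 0.0426 bench -0.0001 H 0.0129
```

```bash
python3 -m pendant '[[0.1,0,0,0,1],[0,0,0,0,0.7],[0,0,0,0,0.5],[0,0,0,0,0.35],[0,0,0,0,0.35],[-1.5,0,0.1,0,0.35],[-3,0,0.2,0,0.35],[-4,0,0.2,0,0.35],[-4,-1,4,0,0.2],[-3,-1,4.5,0,0.1],[-2,-1,5,0,0],[0,-1,5,0,0]]'; python3 -m pendant '[[0,-1,5,0,0],[0,-1,5,0,0],[0,0,0,0,0]]'; python3 lev.py; python3 chk.py h top scene
```

```text
time_s: 30.02
tcp_pos: [0.5836, -0.3737, 0.2033]
ee_rot: [37.5, 85.8, -27.5]
force: [0.5, 0.7, -0.0]
opening: 0.0854
time_s: 30.4
tcp_pos: [0.6066, -0.4804, 0.2117]
ee_rot: [37.3, 85.6, -28.0]
force: [-0.2, -0.0, -0.3]
opening: 0.0853
top0 n 543 tilt x,y [3.71 0.08] deck 0.0401 bench -0.0002 H 0.0137
scene0 n 336 tilt x,y [ 4.4 -0.4] deck 0.0393 bench -0.0008 H 0.0142
top n 675 tilt x,y [ 0.1  -0.05] deck 0.043 bench -0.0002 H 0.0133
scene n 882 tilt x,y [0.31 0.02] deck 0.0422 bench -0.0009 H 0.0133
top n 690 tilt x,y [-0.36 -0.15] deck 0.043 bench -0.0002 H 0.0129
scene n 879 tilt x,y [ 0.22 -0.04] deck 0.0422 bench -0.0008 H 0.0133
[0.9 0.4 0. ] [ 0.6085 -0.4745  0.213 ] [[0.069, 0.904, 0.421], [-0.035, 0.424, -0.905], [-0.997, 0.048, 0.061]]
top 0.84 rect [504.6 -94.7] [ 94.9 129.9] 24.93 tilt along x deg -0.46 along y -0.18 1146 18654 bench [-0.15  0.09] deck z 0.0435
scene 0.88 rect [502.4 -90.5] [ 95.2 130.8] 23.56 tilt along x deg -0.27 along y -0.18 1281 18381 bench [-0.11  0.1 ] deck z 0.0426
```

```bash
python3 - <<'E'
import cv2
a=cv2.imread("pics/s_h.png")[180:350,190:440]; cv2.imwrite("pics/s_hc.png",cv2.resize(a,None,fx=3,fy=3,interpolation=cv2.INTER_CUBIC))
a=cv2.imread("pics/t_h.png")[110:290,150:440]; cv2.imwrite("pics/t_hc.png",cv2.resize(a,None,fx=2.7,fy=2.7,interpolation=cv2.INTER_CUBIC))
E
```

```text
(no output)
```

View pics/s_hc.png

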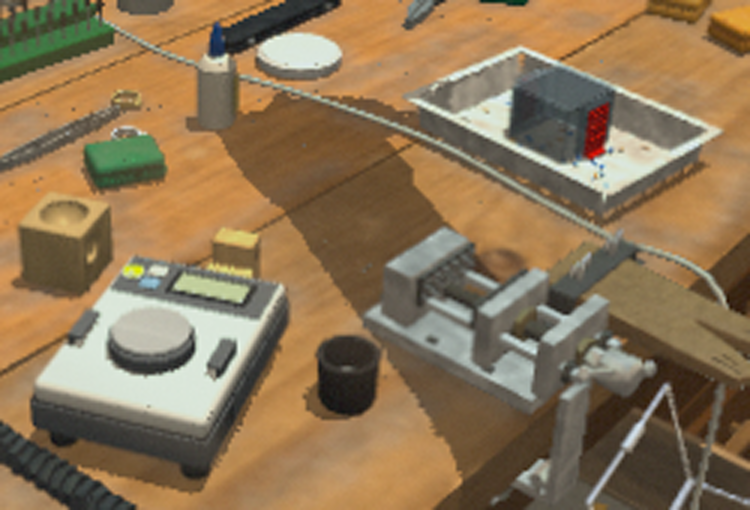

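View pics/t_hc.png

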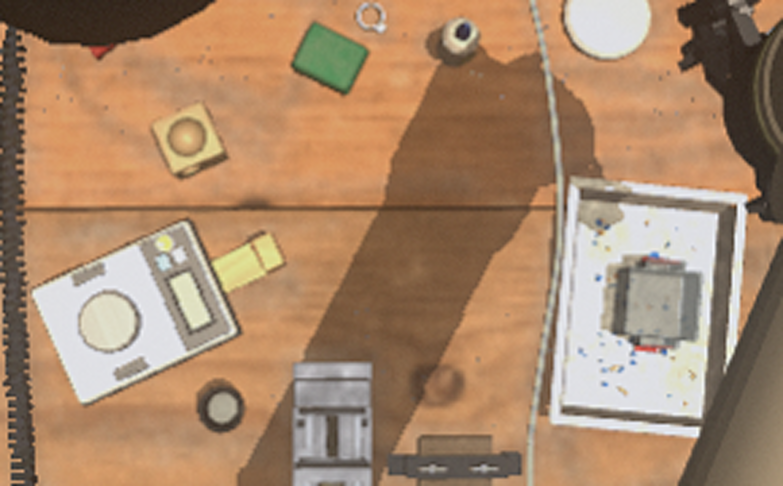

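The cover stands upright in the tray, the wedge sits centred under the front edge, the bystanders are in place, and bare-deck tilt is about 0 ± 0.4°. Handing in.

```bash
python3 -c "
from workcell import *
print(close_job())"
```

```text
the job is handed in; nothing more can be done
None
```

I squeezed both tabs, lifted the cover straight off and laid it right way up in the middle of the tray. I then pushed the wedge, thin end first, under the middle of the front edge, let go and moved the arm clear. I handed the job in at about 31 s of the 56 s allowed.

**Level:** The last fits of the bare deck gave a forward lean of 0.10° and −0.36° from the top camera, and 0.31° and 0.22° from the scene camera. They average close to zero, with a few tenths of a degree of disagreement between the cameras.
- My first level check was wrong: it included the key panel, which seems to sit about 1 mm above the deck. It read about 0.1° while the bare deck still leaned 0.5–0.9°.
- I gripped the wedge again and pushed it about 5 mm further. The fit that includes the panel now reads −0.3° to −0.5°.
- The wrist camera's tilt readings (down to −1.9°) did not agree with the other two. They covered only part of the deck, so I set them aside.

**Position:** The top camera puts the scale within about 1 mm of where it started. The last pictures show the loupe, brass block, glue bottle and green mould where they stood.

**Tool drift:** The tool tilted 2–5° off vertical over the job and drifted sideways by up to 8 mm on the way down to the cover. I corrected the sideways drift before each grip.

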